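# Pack out a mould clamping frame and hold the taper key home

## Task

Close the two-part ear mould in its clamping frame: hang packing plates from the white stand by their ears on the two tie bars, upright in the space behind the moving mould half, as many as the space needs, then push the taper key down between the last plate and the sloping seat of the crosshead, by feel and without forcing it, until the parting line of the mould is shut and the key sits firm. Too few plates and the key goes to the bottom with the mould still open, too many and it will not go in properly; plates you do not need stay in the stand. Finish still gripping the key and pressing it home, and leave the other things on the bench alone.

Things in the scene. Friction and masses are not known exactly. Their poses are not given: they have to be found in the camera images.
- frame: Steel clamping frame fixed on the bench; base plate 130 (x) by 190 (y) by 12 mm, origin under its centre. In +y order: end block, fixed mould half, parting line (y = -40 mm), moving half, open space, crosshead; all 72 mm wide (x = +-36). Base plate top z = 12 mm, mould top z = 70, crosshead top z = 72. Round tie bars (tops at z = 65, 10 mm thick) run along y at x = +-46 mm.
- mould_half (a joint): Gap of the parting line in m: 0 = closed, 0.004 = fully open, as at the start. The moving half slides along the frame's y; a spring pushes it open with 4 N (open) to 6 N (closed).
- mould_back (a point): Middle of the top edge of the moving half's upright back face (it looks to the frame's +y, onto the space), z = 70 mm. In the frame it lies at y = -8 mm plus the joint value, so y = -4 mm when open.
- crosshead: Crosshead bolted on the tie bars, elsewhere along the frame's y in each run; axes as the frame. Origin: on the base plate, at the foot of its face towards the space. This face is upright (y = 0) up to 28 mm above the base plate, then leans back to y = 8 mm at 60 mm (1 in 4): the key's seat. From the closed moving half to this foot is 17 to 25 mm.
- stand: White plastic stand, 94 (x) by 150 (y) mm, fixed; origin under its centre, floor at z = 10 mm. Slots along x hold one plate each at y = 58, 32 and 6 mm (in any order) between ridges up to z = 34 mm; a bay at y = -42 mm holds the key, walls up to z = 40 mm. Lift things straight out by 35 mm or more.
- plate_near: Aluminium plate: 72 mm along x, 6 mm thick (y), 60 mm tall, 80 g; 16 mm ears at both ends, undersides at 51 mm, hang on the tie bars (plate then 2 mm off the base plate). Grip tab on top, 63 to 93 mm high, 14 mm (x) by 8 mm (y = -5 to 3), at x = -26 mm. Take it with fingers closing along y, tips above 60 mm. Origin: centre of underside. Used with its y along the frame's y.
- plate_mid: Aluminium plate: 72 mm along x, 6 mm thick (y), 60 mm tall, 80 g; 16 mm ears at both ends, undersides at 51 mm, hang on the tie bars (plate then 2 mm off the base plate). Grip tab on top, 63 to 93 mm high, 14 mm (x) by 8 mm (y = -5 to 3), at x = 0. Take it with fingers closing along y, tips above 60 mm. Origin: centre of underside. Used with its y along the frame's y.
- plate_far: Aluminium plate: 72 mm along x, 6 mm thick (y), 60 mm tall, 80 g; 16 mm ears at both ends, undersides at 51 mm, hang on the tie bars (plate then 2 mm off the base plate). Grip tab on top, 63 to 93 mm high, 14 mm (x) by 8 mm (y = -5 to 3), at x = +26 mm. Take it with fingers closing along y, tips above 60 mm. Origin: centre of underside. Used with its y along the frame's y.
- key: Steel taper key on its narrow end, 200 g, 50 mm along x. Upright flat face at y = -4.25 mm (goes against the plates); taper face at y = 4.25 mm at the foot, 20.25 mm at 64 mm height (fits the seat). Grip head 22 (x) by 14 (y) mm, centre y = 11 mm, 64 to 100 mm high: fingers close along x. Origin: centre of the foot. Used with its y along the frame's y.
- key_head (a point): Centre of the key's grip head, 84 mm above the foot. All clamping parts are smooth (friction about 0.3). With the right plates the key is 20 mm or more deep in the seat, off the floor, when the mould shuts; push 12 to 15 N, look at the parting line, and push again if it is not shut.
- spray_bottle: Bystander: white bottle, 48 mm diameter, 115 mm tall. Origin: centre of the underside.
- amber_jar: Bystander: amber jar, 56 mm diameter, 70 mm tall. Origin: centre of the underside.
- driver: Bystander: screwdriver lying on the bench, 160 mm long along its x.
- spatula: Bystander: spatula lying on the bench, 170 mm long along its x.
- brush: Bystander: brush lying on the bench, 160 mm long along its x.
- ear_shell_a: Bystander: small skin-coloured ear shell, 30 by 22 by 24 mm.
- ear_shell_b: Bystander: small skin-coloured ear shell, 30 by 22 by 24 mm.

How it is judged:
By the outcome, as a careful person would: the job done as asked, in the order asked, and still so for the second after the job is handed in, while the arm keeps its last pose, push and grip.
It also fails if it takes over 70 s, if anything falls off the work surface, if the arm or the gripper's body presses on something with over 40 N, if the wrist force passes 120 N, or if a joint passes its speed limit or range.

## Robot

A 6-joint arm with a two-finger parallel gripper is mounted at the origin on the work surface. World frame = base frame: x ahead of the robot, y to its left, z up, the work surface at z = 0. Lengths are in m, angles in rad, forces in N, time in s.
With the tool pointing down it reaches from about 0.375 to 0.9 m from the base axis. Payload 3.1 kg.
Tool frame: the origin (TCP) lies at the very end of the fingers, on their centre line; the grasp point (between the pads) lies 19 mm behind it; z points along the fingers, y is the direction in which the jaws open and shut (so a half turn about z gives the same grasp; the last joint's range is limited). The gripper opens to 87 mm and grips with 3 to 60 N. Pads are 19 mm wide; open, the fingers measure 117 mm over their backs; the gripper's body (75 mm by 190 mm) begins 51 mm behind the grasp point.
Start: joints at [0.95, 0.527, 1.433, -0, 1.181, -0.178], TCP at [0.268, 0.565, 0.223] pointing down, gripper open.
Joint ranges: [-3.08, 3.08], [-0.75, 2.2], [0.22, 2.44], [-1.43, 4.57], [0, 2.65], [-2.85, 2.85]. Speed limits (rad/s): [2.79, 2.79, 3.14, 3.14, 3.14, 3.14].

## Interface

Orientations are given as a unit quaternion [x, y, z, w].
In Python, from rig import robot gives the robot as it stands. The module is installed in compiled form; this text tells all that it offers.
- The arm moves only by the tool send_rows, never from a script. Its argument "deltas" is a list of rows, each an object of numbers: "tx", "ty", "tz": the shift along the tool's x, y, z in cm; "rx", "ry", "rz": the turn, a rotation vector about the tool's x, y, z in rad. A call has 1 to 5 rows; each row is the pose to reach, as a shift and turn from the pose commanded when the call began, along the tool's axes at that moment; what a row does not reach only later rows make up. A row lasts 1/12 s, in which the tool goes at most 41.7 mm and 7.16 degrees, less where a joint would pass 70% of its speed; a pose out of reach is approached as far as the arm can. A call with a gripper value outside its range is refused whole. "claw" is the finger opening in cm, from 0 to 8.7, set as the call begins (left out, the last holds). The fingers move at their own pace and stop on an object; "squeeze" is the grip in N (left out, the last holds). Time passes only in rows, so rows that repeat a pose let the fingers close. It gives the time, the measured TCP pose, the force and the opening at its end, in the units of the state.
- robot.get_obs(): the state, without advancing time (a new reading comes with each control period).
- robot.camera(name): name is "side" or "top" or "wrist"; returns a dict with "color" (420x560x3 uint8, red, green, blue), "z_map" (420x560 float32, m along the optical axis (not along the pixel's ray), 0 where there is no reading), "intrinsics" (3x3 intrinsics, pixels), "distortion" ([k1, k2, p1, p2, k3] as OpenCV has them; the pictures are not rectified), "R" (3x3) and "t" (3): a world point X has camera coordinates R X + t; the wrist camera has in their place "tool_from_camera" (4x4, takes a point from camera to tool coordinates, whose origin is the TCP and whose axes are the flange's). Camera axes: x right, y down, z forward; pixel columns grow to the right and rows downward; lengths in m; the calibration is good to about 2 mm. A picture is of the moment at which its call begins: read the wrist's pose just before it.
- robot.hand_in(): hands the job in, once; it reports no verdict.
Trained networks look in the newest picture that a camera, given by its name, has taken for a name from the list of things; names that differ only in an ending like _2 or _b are one class to them, and where a whole thing is asked for, a point or a joint stands for the part that bears it (a point fixed in the world has none). Each returns a list of dicts, best first, with "p" (0 to 1); they miss things now and then, are a little off and sometimes report something else, mostly with a low value. They report only what shows in the picture. A call takes as long as a camera call.
- robot.outline_of(label, camera): "pixels" (420x560 bool, what is visible of it) and "xy" ([column, row] in pixels, amid what is visible of it).
- robot.tip_of(label, camera): "xy" ([column, row] in pixels: a listed point, or the origin of a listed thing).
The state is a dict: "time": time; "q": joint angles; "joint_velocities": joint speeds; "joint_torque": joint torques, N m; "position": TCP position; "tool_rot": TCP orientation; "ft_force": force on the tool from outside, world axes, zero at the start; "moment": the same for the moment, N m; "grip_width": finger opening in m.
Only numpy, scipy, OpenCV 4.12 (cv2) and the standard library are available. Lean on these libraries where they do the work, as an engineer would, in place of code of your own. Each camera call takes 0.05 s, during which the arm holds its last target.

## Working session

There is one attempt and no reset: what is moved stays moved. The work goes in short steps, Python scripts to look and compute and a tool call to move; the robot and the scene stay as the last step left them, time stands still between calls to the robot, and variables do not carry over. Pictures are saved under pics/ and viewed, and the job is handed in when it is done.

Besides the shell and the picture viewer there is one more tool, called after "Request:" by a JSON object that holds its "api" and its "payload", one argument or row to a line. send_rows: Moves the arm, as the interface text tells. Its arguments: {"type":"object","properties":{"deltas":{"type":"array","items":{"type":"object","properties":{"tx":{"type":"number"},"ty":{"type":"number"},"tz":{"type":"number"},"rx":{"type":"number"},"ry":{"type":"number"},"rz":{"type":"number"}}}},"claw":{"type":"number"},"squeeze":{"type":"number"}},"required":["deltas"]}

```bash
mkdir -p pics; ls; cat > h.py <<'E'
from rig import robot
import numpy as np, cv2
from scipy.spatial.transform import Rotation as Ro
def save(cam,fn):
    o=robot.get_obs(); c=robot.camera(cam); cv2.imwrite('pics/'+fn,c['color'][:,:,::-1]); 
    if cam=='wrist':
        T=np.eye(4);T[:3,:3]=Ro.from_quat(o['tool_rot']).as_matrix();T[:3,3]=o['position']
        W=T@np.array(c['tool_from_camera']); c['R']=W[:3,:3].T; c['t']=-W[:3,:3].T@W[:3,3]
    return c
def ray(c,uv):
    p=cv2.undistortPoints(np.array(uv,float).reshape(-1,1,2),np.array(c['intrinsics']),np.array(c['distortion'])).reshape(-1,2)
    R=np.array(c['R']);d=np.c_[p,np.ones(len(p))]@R; o=-R.T@np.array(c['t']); return o,d
def onz(c,uv,z):
    o,d=ray(c,uv); return o+d*((z-o[2])/d[:,2])[:,None]
def cloud(c,mask=None):
    z=np.array(c['z_map']); m=z>0
    if mask is not None: m&=mask
    v,u=np.nonzero(m); o,d=ray(c,np.c_[u,v]); return o+d*z[v,u][:,None], np.c_[u,v]
def proj(c,X):
    r=cv2.Rodrigues(np.array(c['R']))[0]
    return cv2.projectPoints(np.array(X,float).reshape(-1,1,3),r,np.array(c['t']),np.array(c['intrinsics']),np.array(c['distortion']))[0].reshape(-1,2)
E
python3 - <<'E'
from h import *
o=robot.get_obs();print(o)
for n in ['side','top','wrist']:
    c=save(n,n+'0.png'); o_=-np.array(c['R']).T@np.array(c['t']); print(n,o_,np.array(c['R'])[2],c['intrinsics'][0][0],c['distortion'])
    for l in ['frame','crosshead','stand','plate_near','plate_mid','plate_far','key','key_head','mould_back']:
        t=robot.tip_of(l,n); print(l,[(np.round(a['xy']),round(a['p'],2)) for a in t])
E
```

```text
pics
{'time': 0.0, 'q': array([ 9.49520058e-01,  5.28451777e-01,  1.43392266e+00, -6.09391823e-05,
        1.18138772e+00, -1.78508271e-01]), 'joint_velocities': array([-0.00059111,  0.0011421 ,  0.00045176,  0.00138297, -0.0004818 ,
       -0.00057762]), 'joint_torque': array([ 6.97074320e-04, -4.40037274e+01, -1.76597339e+01,  6.34125411e-02,
        5.82309254e-02, -1.99384071e-04]), 'position': array([0.2673297 , 0.56411827, 0.221574  ]), 'tool_rot': array([ 2.19568610e-01,  9.75596457e-01, -1.01013514e-03, -3.96360731e-04]), 'ft_force': array([ 1.13021058,  0.2743839 , -0.07012093]), 'moment': array([ 0.00507392, -0.01267331,  0.03793802]), 'grip_width': 0.08709460702031863}
side [ 0.14682173 -0.74447116  0.72231277] [ 0.37631429  0.7274453  -0.57376902] 410.23510889450256 [-0.0542481  0.         0.         0.         0.       ]
frame [(array([256., 230.]), 0.77), (array([328., 329.]), 0.57)]
crosshead [(array([252., 224.]), 0.6)]
stand [(array([330., 332.]), 0.8)]
plate_near [(array([324., 319.]), 0.57), (array([311., 201.]), 0.54), (array([278., 395.]), 0.15)]
plate_mid [(arra
[... 296 characters left out ...]
99116 [0.00903253 0.         0.         0.         0.        ]
frame [(array([231., 225.]), 0.68)]
crosshead [(array([222., 227.]), 0.77)]
stand [(array([393., 239.]), 0.65)]
plate_near [(array([380., 233.]), 0.71)]
plate_mid [(array([370., 238.]), 0.57)]
plate_far [(array([391., 233.]), 0.5)]
key [(array([414., 241.]), 0.53)]
key_head [(array([416., 237.]), 0.82), (array([369., 236.]), 0.29)]
mould_back [(array([231., 219.]), 0.86)]
wrist [0.20723503 0.59349887 0.38502579] [ 0.22350264 -0.10495504 -0.96903612] 329.6665942041866 [-0.03694307  0.          0.          0.          0.        ]
frame []
crosshead []
stand []
plate_near []
plate_mid []
plate_far []
key []
key_head []
mould_back []
```

View pics/side0.png

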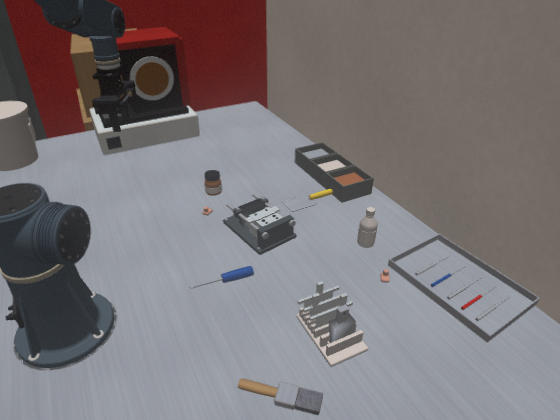

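View pics/top0.png

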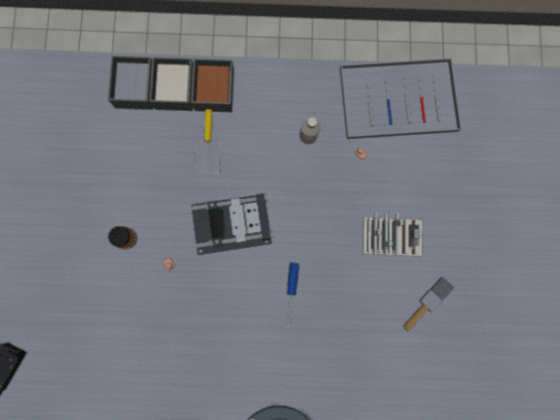

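```bash
python3 - <<'E'
from h import *
c=save('top','top1.png')
im=c['color'][:,:,::-1]
a=cv2.resize(im[180:270,180:290],None,fx=6,fy=6,interpolation=cv2.INTER_CUBIC);cv2.imwrite('pics/top1f.png',a)
a=cv2.resize(im[200:270,350:440],None,fx=7,fy=7,interpolation=cv2.INTER_CUBIC);cv2.imwrite('pics/top1s.png',a)
for l,z in [('frame',0.0),('stand',0.0),('crosshead',.012),('mould_back',.07),('key_head',.1),('amber_jar',0),('spray_bottle',0)]:
    t=robot.tip_of(l,'top'); print(l,onz(c,t[0]['xy'],z) if t else None)
for l,zt in [('frame',.0),('stand',.0)]:
    t=robot.outline_of(l,'top')
    m=t[0]['pixels']; P,uv=cloud(c,m); 
    print(l,t[0]['p'],m.sum(),P.min(0),P.max(0))
    r=cv2.minAreaRect(onz(c,uv,.012)[:,:2].astype(np.float32)); print(r)
E
```

```text
frame None
stand [[ 0.51631466 -0.27538207  0.        ]]
crosshead [[0.54252574 0.14965654 0.012     ]]
mould_back [[0.54205946 0.13103667 0.07      ]]
key_head [[ 0.51828463 -0.31733343  0.1       ]]
amber_jar [[0.50233664 0.40016692 0.        ]]
spray_bottle [[ 0.77846971 -0.06457772  0.        ]]
frame 0.76 3102 [ 0.46189841  0.02559316 -0.00325667] [0.61960802 0.23356551 0.07740831]
((0.5413382053375244, 0.13001105189323425), (0.12995551526546478, 0.19948619604110718), 10.971893310546875)Traceback (most recent call last):
  File "<stdin>", line 10, in <module>
IndexError: list index out of range
```

View pics/top1f.png

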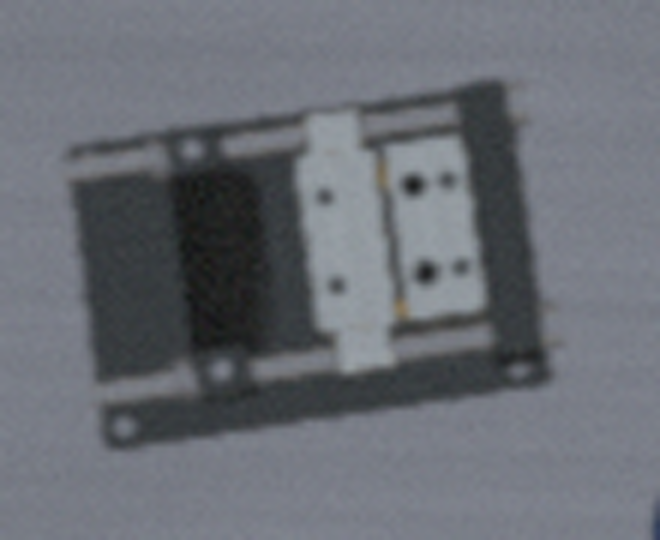

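View pics/top1s.png

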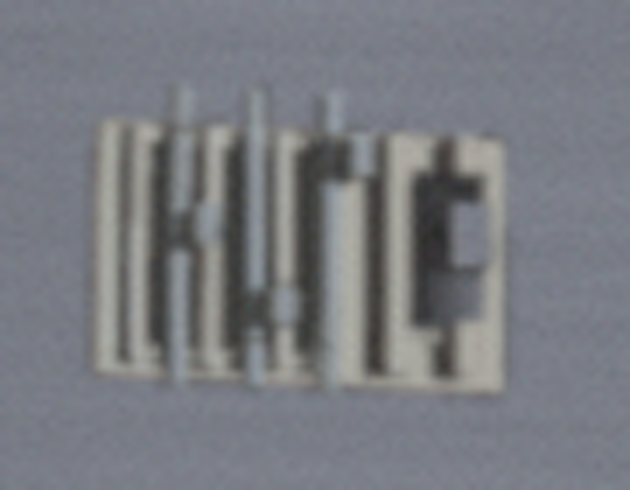

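```bash
cat >> h.py <<'E'
def delta(p,ang=None):
    """world target TCP p; ang = desired world angle of tool y axis (deg), tool down"""
    o=robot.get_obs(); R=Ro.from_quat(o['tool_rot']).as_matrix(); d=R.T@(np.array(p)-o['position'])*100
    r=np.zeros(3)
    if ang is not None:
        a=np.radians(ang); y=np.array([np.cos(a),np.sin(a),0]); z=np.array([0,0,-1.]); x=np.cross(y,z)
        r=Ro.from_matrix(R.T@np.c_[x,y,z]).as_rotvec()
    print('t',o['time'],'delta cm',d.round(3),'rot',r.round(4),'F',o['ft_force'].round(2),'w',o['grip_width'])
E
python3 -c "
from h import *
delta([.53,.14,.23],100)"
```

```text
t 2.0 delta cm [-41.892 -27.142  -0.743] rot [-0.      0.     -0.6172] F [-0.17 -0.24  0.38] w 0.08696447509687204
```

Request:
{"api": "send_rows", "payload": {
  "deltas": [
    {"tx": -41.5, "ty": -26.5, "tz": -1, "rz": -0.62},
    {"tx": -41.5, "ty": -26.5, "tz": -1, "rz": -0.62},
    {"tx": -41.5, "ty": -26.5, "tz": -1, "rz": -0.62},
    {"tx": -41.5, "ty": -26.5, "tz": -1, "rz": -0.62},
    {"tx": -41.5, "ty": -26.5, "tz": -1, "rz": -0.62}
  ]
}}

```text
schema error: expected keys tx, ty, tz, rx, ry, rz
```

```bash
python3 -c "
from h import *
delta([.53,.14,.23],100)"
```

```text
t 2.0 delta cm [-41.892 -27.142  -0.743] rot [-0.      0.     -0.6172] F [-0.17 -0.24  0.38] w 0.08696447509687204
```

Request:
{"api": "send_rows", "payload": {
  "deltas": [
    {"tx": -41.5, "ty": -26.5, "tz": -1, "rx": 0, "ry": 0, "rz": -0.62},
    {"tx": -41.5, "ty": -26.5, "tz": -1, "rx": 0, "ry": 0, "rz": -0.62},
    {"tx": -41.5, "ty": -26.5, "tz": -1, "rx": 0, "ry": 0, "rz": -0.62},
    {"tx": -41.5, "ty": -26.5, "tz": -1, "rx": 0, "ry": 0, "rz": -0.62},
    {"tx": -41.5, "ty": -26.5, "tz": -1, "rx": 0, "ry": 0, "rz": -0.62}
  ]
}}

```text
time: 2.42
position: [0.3722, 0.3984, 0.2267]
tool_rot: [-0.074, 0.997, 0.0, 0.0]
ft_force: [1.3, 0.2, 0.3]
grip_width: 0.0868
```

```bash
python3 -c "
from h import *
delta([.53,.14,.23],100)"
```

```text
t 2.4167 delta cm [-11.81  -27.88   -0.329] rot [ 0.0001  0.0004 -0.0269] F [1.29 0.16 0.29] w 0.08683297951547658
```

Request:
{"api": "send_rows", "payload": {
  "deltas": [
    {"tx": -11.5, "ty": -27.5, "tz": 0, "rx": 0, "ry": 0, "rz": 0},
    {"tx": -11.5, "ty": -27.5, "tz": 0, "rx": 0, "ry": 0, "rz": 0},
    {"tx": -11.5, "ty": -27.5, "tz": 0, "rx": 0, "ry": 0, "rz": 0},
    {"tx": -11.5, "ty": -27.5, "tz": 0, "rx": 0, "ry": 0, "rz": 0},
    {"tx": -11.5, "ty": -27.5, "tz": 0, "rx": 0, "ry": 0, "rz": 0}
  ]
}}

```text
time: 2.83
position: [0.479, 0.2191, 0.2268]
tool_rot: [-0.071, 0.998, 0.0, 0.0]
ft_force: [1.0, 0.1, 1.2]
grip_width: 0.0873
```

```bash
python3 -c "
from h import *
delta([.53,.14,.23],100)"
```

```text
t 2.8333 delta cm [-3.934 -8.547 -0.316] rot [ 0.0001  0.0006 -0.0332] F [0.98 0.13 1.17] w 0.08727998569253245
```

Request:
{"api": "send_rows", "payload": {
  "deltas": [
    {"tx": -4, "ty": -8.5, "tz": 0, "rx": 0, "ry": 0, "rz": -0.03},
    {"tx": -4, "ty": -8.5, "tz": 0, "rx": 0, "ry": 0, "rz": -0.03},
    {"tx": -4, "ty": -8.5, "tz": 0, "rx": 0, "ry": 0, "rz": -0.03},
    {"tx": -4, "ty": -8.5, "tz": 0, "rx": 0, "ry": 0, "rz": -0.03}
  ]
}}

```text
time: 3.17
position: [0.5321, 0.1396, 0.2266]
tool_rot: [-0.083, 0.997, -0.0, 0.001]
ft_force: [-0.6, 0.7, 0.7]
grip_width: 0.0868
```

```bash
python3 - <<'E'
from h import *
import pickle
delta([.53,.14,.23],100)
c=save('wrist','wf.png'); pickle.dump(c,open('wf.pkl','wb'))
for l in ['mould_back','crosshead','frame']:
    t=robot.tip_of(l,'wrist'); print(l,[(np.round(a['xy'],1),round(a['p'],2)) for a in t])
E
```

```text
t 3.1667 delta cm [ 0.196  0.076 -0.338] rot [-0.0006  0.0017 -0.0083] F [-0.64  0.71  0.72] w 0.08683622979241735
mould_back [(array([262.8, 203.1]), 0.91)]
crosshead [(array([281.9, 188. ]), 0.86)]
frame [(array([272.8, 189.6]), 0.62)]
```

View pics/wf.png

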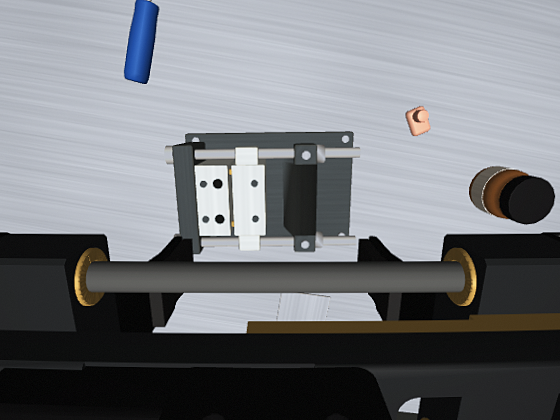

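```bash
python3 - <<'E'
from h import *
import pickle
c=pickle.load(open('wf.pkl','rb'))
im=c['color'][:,:,::-1]
cv2.imwrite('pics/wfz.png',cv2.resize(im[120:260,150:375],None,fx=3.5,fy=3.5,interpolation=cv2.INTER_CUBIC))
z=c['z_map']; P,uv=cloud(c)
print('valid',(z>0).mean())
G=np.full(z.shape,np.nan); G[uv[:,1],uv[:,0]]=P[:,2]
for r in [165,180,190,200,215]:
    print(r,(G[r,255:325:2]*1000).round(0).tolist())
m=(P[:,2]>-.02)&(P[:,2]<.006)&(uv[:,1]<260); print('bench z',np.median(P[m,2]))
E
```

```text
valid 0.9788988095238095
165 [70.0, 70.0, 72.0, 70.0, 68.0, 19.0, 11.0, 13.0, 14.0, 13.0, 12.0, 12.0, 13.0, 14.0, 43.0, 50.0, 57.0, 65.0, 72.0, 72.0, 71.0, 73.0, 72.0, 73.0, 72.0, 73.0, 73.0, 74.0, 72.0, 73.0, 73.0, 12.0, 12.0, 12.0, 12.0]
180 [71.0, 69.0, 71.0, 69.0, 70.0, 29.0, 12.0, 12.0, 12.0, 13.0, 13.0, 12.0, 13.0, 13.0, 42.0, 50.0, 57.0, 64.0, 71.0, 72.0, 72.0, 72.0, 74.0, 72.0, 72.0, 73.0, 73.0, 72.0, 73.0, 72.0, 73.0, 12.0, 13.0, 12.0, 11.0]
190 [70.0, 70.0, 70.0, 71.0, 71.0, 37.0, 13.0, 12.0, 12.0, 13.0, 12.0, 12.0, 11.0, 12.0, 41.0, 50.0, 57.0, 64.0, 71.0, 73.0, 73.0, 73.0, 72.0, 74.0, 73.0, 71.0, 72.0, 72.0, 74.0, 71.0, 72.0, 11.0, 12.0, 11.0, 13.0]
200 [69.0, 70.0, 71.0, 70.0, 70.0, 42.0, 13.0, 12.0, 13.0, 12.0, 12.0, 13.0, 14.0, 12.0, 42.0, 51.0, 58.0, 64.0, 70.0, 71.0, 71.0, 73.0, 74.0, 73.0, 72.0, 73.0, 71.0, 71.0, 72.0, 72.0, 72.0, 13.0, 11.0, 11.0, 12.0]
215 [71.0, 72.0, 70.0, 69.0, 71.0, 52.0, 11.0, 13.0, 12.0, 12.0, 13.0, 13.0, 13.0, 12.0, 42.0, 51.0, 57.0, 64.0, 72.0, 74.0, 72.0, 73.0, 74.0, 73.0, 71.0, 74.0, 73.0, 72.0, 73.0, 72.0, 74.0, 12.0, 13.0, 13.0, 12.0]
bench z 0.0003263999654319061
```

View pics/wfz.png

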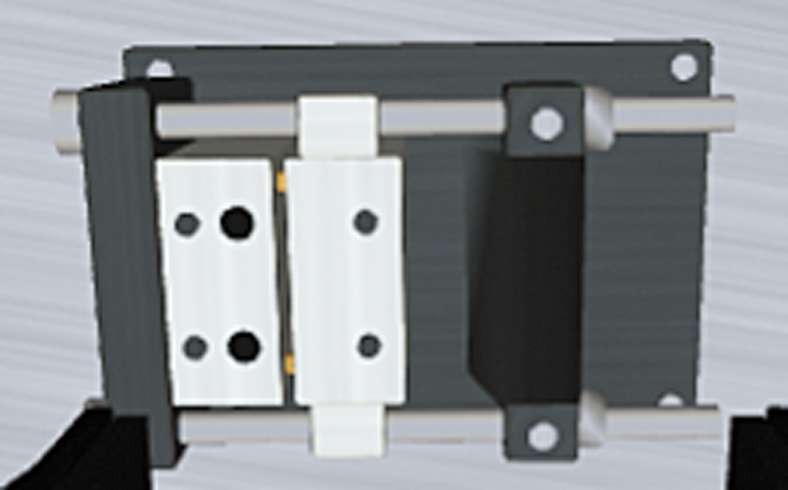

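```bash
cat > ff.py <<'E'
from h import *
import pickle
c=pickle.load(open('wf.pkl','rb'))
g=c['color'].astype(float).mean(2)
# back edge of moving half (z .07), rows 168..230
def edge(rows,c0,c1,sgn):
    out=[]
    for r in rows:
        s=g[r-1:r+2,c0:c1].mean(0); d=sgn*np.diff(s); d=np.clip(d,0,None); k=d.argmax(); w=d[max(0,k-2):k+3]; out.append((max(0,k-2)+np.dot(np.arange(len(w)),w)/w.sum()+c0+.5,r))
    return np.array(out)
e=edge(range(170,230),258,274,-1); E=onz(c,e,.07)[:,:2]
def line(E):
    vx,vy,x,y=cv2.fitLine(E.astype(np.float32),cv2.DIST_HUBER,0,.0001,.0001).ravel(); 
    if vx<0: vx,vy=-vx,-vy
    return np.array([vx,vy]),np.array([x,y])
d,p=line(E); print('back edge dir angle',np.degrees(np.arctan2(d[1],d[0])),p)
# base plate far edge & white ends
P,uv=cloud(c)
m=(P[:,2]>.046)&(P[:,2]<.0700)&(uv[:,0]>280)&(uv[:,0]<295)&(uv[:,1]>170)&(uv[:,1]<228)
A=np.c_[P[m][:,0],P[m][:,2],np.ones(m.sum())]; s=np.linalg.lstsq(A,P[m][:,1],rcond=None)[0]; print('seat y = a x + b z + c',s,m.sum(), np.degrees(np.arctan(s[0])))
# rows edges: left half, top/bottom edges of the white parts (x=+-36)
def vedge(cols,r0,r1,sgn):
    out=[]
    for q in cols:
        s=g[r0:r1,q-1:q+2].mean(1); dd=np.clip(sgn*np.diff(s),0,None);k=dd.argmax(); a=max(0,k-2); w=dd[a:k+3]; out.append((q,a+np.dot(np.arange(len(w)),w)/w.sum()+r0+.5))
    return np.array(out)
t=vedge(range(202,226),158,174,1); b=vedge(range(202,226),225,245,-1)
for nm,q in (('fixed low-x edge',t),('fixed high-x edge',b)):
    d2,p2=line(onz(c,q,.07)[:,:2]); print(nm,np.degrees(np.arctan2(d2[1],d2[0])),p2)
# base far edge z=.012
q=vedge(range(195,345),124,142,-1); d3,p3=line(onz(c,q,.012)[:,:2]);print('base -x edge',np.degrees(np.arctan2(d3[1],d3[0])),p3)
# parting gap edges
e2=edge(range(175,228),222,231.__int__(),-1); d4,p4=line(onz(c,e2,.07)[:,:2]); print('fixed part edge',np.degrees(np.arctan2(d4[1],d4[0])),p4)
n=np.array([-d[1],d[0]])
print('dist back edge to fixed part edge (36+?)',(p-p4)@n*1000)
xm=.54
for z in (.04,.07,.072):
    S=np.array([xm,s[0]*xm+s[1]*z+s[2]]); print('z',z,'seat minus back edge mm',(S-p)@n*1000)
E
python3 ff.py
```

```text
File "ff.py", line 33
    e2=edge(range(175,228),222,231.__int__(),-1); d4,p4=line(onz(c,e2,.07)[:,:2]); print('fixed part edge',np.degrees(np.arctan2(d4[1],d4[0])),p4)
                                  ^
SyntaxError: invalid decimal literal
```

```bash
sed -i 's/231.__int__()/233/' ff.py; python3 ff.py
```

```text
back edge dir angle 10.468044 [0.53917146 0.13048   ]
seat y = a x + b z + c [0.17951908 0.25444845 0.04223269] 368 10.17728137768866
fixed low-x edge -80.41927 [0.514539   0.07327323]
fixed high-x edge -80.33416 [0.5859131  0.08175419]
base -x edge -79.794106 [0.4755943  0.12406446]
fixed part edge 10.131905 [0.5445186  0.09486079]
dist back edge to fixed part edge (36+?) 35.997887
z 0.04 seat minus back edge mm 18.406311262230396
z 0.07 seat minus back edge mm 25.912716795165338
z 0.072 seat minus back edge mm 26.413143830694363
```

```bash
python3 -c "
from h import *
delta([.51,-.275,.23],87)"
```

```text
t 3.3667 delta cm [  9.013 -40.944  -0.384] rot [ 0.0007 -0.0014  0.2252] F [-0.35  0.07  0.02] w 0.08670513496493756
```

Request:
{"api": "send_rows", "payload": {
  "deltas": [
    {"tx": 9, "ty": -41, "tz": 0, "rx": 0, "ry": 0, "rz": 0.225},
    {"tx": 9, "ty": -41, "tz": 0, "rx": 0, "ry": 0, "rz": 0.225},
    {"tx": 9, "ty": -41, "tz": 0, "rx": 0, "ry": 0, "rz": 0.225},
    {"tx": 9, "ty": -41, "tz": 0, "rx": 0, "ry": 0, "rz": 0.225},
    {"tx": 9, "ty": -41, "tz": 0, "rx": 0, "ry": 0, "rz": 0.225}
  ]
}}

```text
time: 3.78
position: [0.5196, -0.065, 0.2267]
tool_rot: [0.025, 1.0, 0.0, -0.0]
ft_force: [0.5, 0.4, -0.1]
grip_width: 0.0873
```

```bash
python3 -c "
from h import *
delta([.51,-.275,.23],87)"
```

```text
t 3.7833 delta cm [ -0.085 -21.024  -0.34 ] rot [ 0.0005 -0.0003  0.0025] F [ 0.48  0.39 -0.11] w 0.08732127311713765
```

Request:
{"api": "send_rows", "payload": {
  "deltas": [
    {"tx": 0, "ty": -20.7, "tz": 0, "rx": 0, "ry": 0, "rz": 0},
    {"tx": 0, "ty": -20.7, "tz": 0, "rx": 0, "ry": 0, "rz": 0},
    {"tx": 0, "ty": -20.7, "tz": 0, "rx": 0, "ry": 0, "rz": 0},
    {"tx": 0, "ty": -20.7, "tz": 0, "rx": 0, "ry": 0, "rz": 0},
    {"tx": 0, "ty": -20.7, "tz": 0, "rx": 0, "ry": 0, "rz": 0}
  ]
}}

```text
time: 4.2
position: [0.5094, -0.2721, 0.2267]
tool_rot: [0.025, 1.0, 0.0, -0.0]
ft_force: [0.8, 0.5, 0.4]
grip_width: 0.0872
```

Request:
{"api": "send_rows", "payload": {
  "deltas": [
    {"tx": 0, "ty": 0, "tz": 0, "rx": 0, "ry": 0, "rz": 0}
  ]
}}

```text
time: 4.28
position: [0.5103, -0.2786, 0.227]
tool_rot: [0.028, 1.0, -0.003, 0.001]
ft_force: [1.0, 0.0, 0.1]
grip_width: 0.087
```

```bash
python3 - <<'E'
from h import *
import pickle
delta([.51,-.275,.23],87)
c=save('wrist','ws.png')
for l in ['plate_near','plate_mid','plate_far','key','stand','key_head']:
    t=robot.tip_of(l,'wrist'); print(l,[(np.round(a['xy'],1),round(a['p'],2)) for a in t])
pickle.dump(c,open('ws.pkl','wb'))
im=c['color'][:,:,::-1]
cv2.imwrite('pics/wsz.png',cv2.resize(im[100:270,150:390],None,fx=3.3,fy=3.3,interpolation=cv2.INTER_CUBIC))
E
```

```text
t 4.2833 delta cm [ 0.046  0.353 -0.304] rot [-0.0057  0.003  -0.0044] F [0.99 0.04 0.1 ] w 0.08701369074628784
plate_near [(array([305.5, 189.9]), 0.73)]
plate_mid [(array([324.6, 188.6]), 0.93)]
plate_far [(array([282.4, 188.8]), 0.79)]
key [(array([239.7, 191.3]), 0.76)]
stand [(array([276.9, 189.9]), 0.9)]
key_head [(array([246. , 209.5]), 0.88), (array([504.6,  41.8]), 0.67)]
```

View pics/wsz.png

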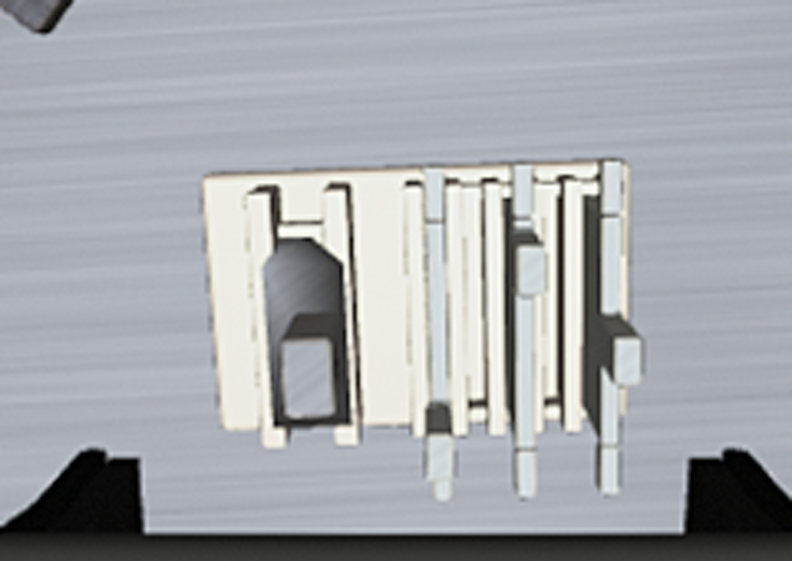

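```bash
cat > ss.py <<'E'
from h import *
import pickle
c=pickle.load(open('ws.pkl','rb'))
P,uv=cloud(c)
a=np.radians(-3.3); ex=np.array([np.cos(a),np.sin(a)]); ey=np.array([-np.sin(a),np.cos(a)])
roi=(uv[:,1]<255)&(uv[:,0]>200)&(uv[:,0]<350)
def rep(nm,m):
    X=P[m]; 
    r=cv2.minAreaRect((X[:,:2]*1000).astype(np.float32)); 
    u=X[:,:2]@ex*1000; v=X[:,:2]@ey*1000
    print(nm,m.sum(),'rect',np.round(r[0],1),np.round(r[1],1),round(r[2],1),'u',np.percentile(u,[2,98]).round(1),'v',np.percentile(v,[2,98]).round(1),'z',np.median(X[:,2]).round(4))
for nm,z0,z1,cols in [('far tab',.098,.108,(275,292)),('near tab',.098,.108,(300,318)),('mid tab',.098,.108,(330,348)),('far top',.066,.074,(275,292)),('near top',.066,.074,(300,318)),('mid top',.066,.074,(328,340)),('key head',.106,.114,(230,256)),('key body',.06,.08,(225,258))]:
    rep(nm,roi&(P[:,2]>z0)&(P[:,2]<z1)&(uv[:,0]>=cols[0])&(uv[:,0]<cols[1]))
m=roi&(P[:,2]>.006)&(P[:,2]<.013); rep('floor',m)
E
python3 ss.py
```

```text
far tab 129 rect [ 545.7 -274.5] [ 7.4 13.8] 87.0 u [553.9 567.2] v [-246.3 -238.9] z 0.1031
near tab 143 rect [ 494.4 -247.3] [ 7.3 13.4] 88.1 u [501.3 514.5] v [-222.  -214.8] z 0.1032
mid tab 143 rect [ 521.  -221.9] [ 7.8 13.7] 88.5 u [526.3 539.3] v [-195.3 -187.8] z 0.1031
far top 472 rect [ 519.9 -272.7] [  6.  103.5] 88.9 u [484.8 584.8] v [-246.4 -238.9] z 0.0703
near top 518 rect [ 520.5 -246.6] [  6.1 103.6] 88.6 u [483.8 583.6] v [-220.4 -212.2] z 0.0701
mid top 528 rect [ 520.8 -220.8] [  6.2 103.2] 88.8 u [482.8 582.1] v [-194.6 -186.7] z 0.0702
key head 364 rect [ 519.4 -308.1] [13.4 22.1] 89.8 u [525.5 546.8] v [-283.9 -271.3] z 0.1099
key body 726 rect [ 519.5 -311.4] [23.4 50.4] 88.8 u [511.4 561.1] v [-292.7 -269.3] z 0.0742
floor 3545 rect [ 441.1 -277.5] [149.7 252.5] 89.7 u [364.2 579.6] v [-321.8 -175.7] z 0.0103
```

```bash
python3 -c "
from h import *
delta([.521,-.2219,.13],88.8)"
```

```text
t 4.6333 delta cm [-0.903  4.871  9.662] rot [ 0.0006 -0.0004 -0.0299] F [ 0.64 -0.26 -0.08] w 0.08697014555635718
```

Request:
{"api": "send_rows", "payload": {
  "claw": 2.4,
  "squeeze": 25,
  "deltas": [
    {"tx": -0.9, "ty": 4.9, "tz": 2, "rx": 0, "ry": 0, "rz": -0.03},
    {"tx": -0.9, "ty": 4.9, "tz": 5, "rx": 0, "ry": 0, "rz": -0.03},
    {"tx": -0.9, "ty": 4.9, "tz": 8, "rx": 0, "ry": 0, "rz": -0.03},
    {"tx": -0.9, "ty": 4.9, "tz": 10, "rx": 0, "ry": 0, "rz": -0.03},
    {"tx": -0.9, "ty": 4.9, "tz": 10, "rx": 0, "ry": 0, "rz": -0.03}
  ]
}}

```text
time: 5.05
position: [0.5184, -0.2203, 0.1228]
tool_rot: [0.011, 1.0, 0.003, -0.004]
ft_force: [-1.0, 0.3, 0.3]
grip_width: 0.0617
```

Request:
{"api": "send_rows", "payload": {
  "deltas": [
    {"tx": 0, "ty": 0, "tz": 0, "rx": 0, "ry": 0, "rz": 0}
  ]
}}

```text
time: 5.13
position: [0.5206, -0.2225, 0.126]
tool_rot: [0.011, 1.0, 0.001, -0.001]
ft_force: [-0.2, -0.9, 0.5]
grip_width: 0.0548
```

```bash
python3 -c "
from h import *
delta([.521,-.2219,.075],88.8)
c=save('wrist','wa.png')"
```

```text
t 5.1333 delta cm [-0.045  0.056  5.101] rot [ 0.0014 -0.0021 -0.0011] F [-0.18 -0.88  0.52] w 0.054838222403675245
```

View pics/wa.png

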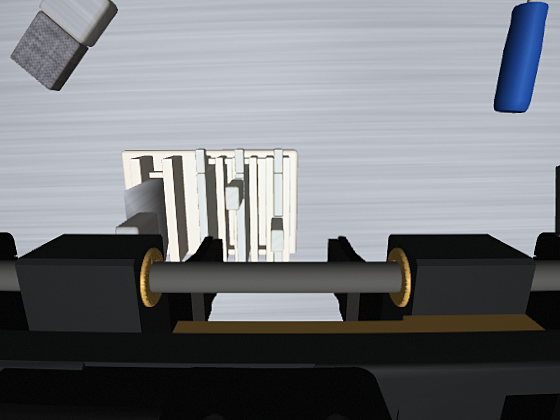

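Request:
{"api": "send_rows", "payload": {
  "deltas": [
    {"tx": 0, "ty": 0, "tz": 0.5, "rx": 0, "ry": 0, "rz": 0},
    {"tx": 0, "ty": 0, "tz": 1.5, "rx": 0, "ry": 0, "rz": 0},
    {"tx": 0, "ty": 0, "tz": 3, "rx": 0, "ry": 0, "rz": 0},
    {"tx": 0, "ty": 0, "tz": 4.5, "rx": 0, "ry": 0, "rz": 0},
    {"tx": 0, "ty": 0, "tz": 5.1, "rx": 0, "ry": 0, "rz": 0}
  ]
}}

```text
time: 5.6
position: [0.5203, -0.2238, 0.0744]
tool_rot: [0.012, 1.0, 0.0, -0.001]
ft_force: [0.1, -0.5, -0.1]
grip_width: 0.0256
```

Request:
{"api": "send_rows", "payload": {
  "claw": 0,
  "deltas": [
    {"tx": 0, "ty": 0, "tz": 0, "rx": 0, "ry": 0, "rz": 0},
    {"tx": 0, "ty": 0, "tz": 0, "rx": 0, "ry": 0, "rz": 0},
    {"tx": 0, "ty": 0, "tz": 0, "rx": 0, "ry": 0, "rz": 0}
  ]
}}

```text
time: 5.85
position: [0.5215, -0.2245, 0.0763]
tool_rot: [0.012, 1.0, -0.0, 0.001]
ft_force: [0.5, 0.7, 0.3]
grip_width: 0.0119
```

Request:
{"api": "send_rows", "payload": {
  "deltas": [
    {"tx": 0, "ty": 0, "tz": 0, "rx": 0, "ry": 0, "rz": 0},
    {"tx": 0, "ty": 0, "tz": 0, "rx": 0, "ry": 0, "rz": 0}
  ]
}}

```text
time: 6.02
position: [0.5213, -0.223, 0.0763]
tool_rot: [0.012, 1.0, 0.001, 0.001]
ft_force: [1.1, 4.1, 1.6]
grip_width: 0.0079
```

Request:
{"api": "send_rows", "payload": {
  "deltas": [
    {"tx": 0, "ty": 0, "tz": -1, "rx": 0, "ry": 0, "rz": 0},
    {"tx": 0, "ty": 0, "tz": -3.5, "rx": 0, "ry": 0, "rz": 0},
    {"tx": 0, "ty": 0, "tz": -7, "rx": 0, "ry": 0, "rz": 0},
    {"tx": 0, "ty": 0, "tz": -10, "rx": 0, "ry": 0, "rz": 0},
    {"tx": 0, "ty": 0, "tz": -12, "rx": 0, "ry": 0, "rz": 0}
  ]
}}

```text
time: 6.43
position: [0.522, -0.2256, 0.1995]
tool_rot: [0.012, 1.0, -0.002, 0.002]
ft_force: [1.3, -0.3, -0.5]
grip_width: 0.0078
```

```bash
cat >> h.py <<'E'
TH=np.radians(10.1); EX=np.array([np.cos(TH),np.sin(TH)]); EY=np.array([-np.sin(TH),np.cos(TH)])
BX,BY=.5553,.0339   # frame centre x coordinate, open back face, in EX,EY coords
def fr(x,y,z):  # x from frame centre, y from open back face (m)
    q=EX*(BX+x)+EY*(BY+y); return np.array([q[0],q[1],z])
E
python3 -c "
from h import *
print(fr(0,.0045-.001,.2))
delta(fr(0,.0045-.001,.2),100.1)"
```

```text
[0.5401359  0.13420156 0.2       ]
t 6.4333 delta cm [-0.978 36.007 -0.21 ] rot [-0.005   0.0037 -0.1994] F [ 1.3  -0.34 -0.55] w 0.007807115681227842
```

Request:
{"api": "send_rows", "payload": {
  "deltas": [
    {"tx": -0.1, "ty": 3.5, "tz": 0, "rx": 0, "ry": 0, "rz": -0.02},
    {"tx": -0.2, "ty": 7.5, "tz": 0, "rx": 0, "ry": 0, "rz": -0.05},
    {"tx": -0.4, "ty": 11.5, "tz": 0, "rx": 0, "ry": 0, "rz": -0.08},
    {"tx": -0.5, "ty": 15.5, "tz": 0, "rx": 0, "ry": 0, "rz": -0.1},
    {"tx": -0.6, "ty": 19.5, "tz": 0, "rx": 0, "ry": 0, "rz": -0.12}
  ]
}}

```text
time: 6.85
position: [0.5317, -0.0285, 0.1967]
tool_rot: [-0.048, 0.999, -0.001, 0.001]
ft_force: [0.3, -0.3, -1.9]
grip_width: 0.0077
```

Request:
{"api": "send_rows", "payload": {
  "deltas": [
    {"tx": -1.8, "ty": 4, "tz": 0, "rx": 0, "ry": 0, "rz": -0.02},
    {"tx": -2, "ty": 8, "tz": 0, "rx": 0, "ry": 0, "rz": -0.04},
    {"tx": -2.2, "ty": 12, "tz": 0, "rx": 0, "ry": 0, "rz": -0.06},
    {"tx": -2.3, "ty": 15.5, "tz": 0, "rx": 0, "ry": 0, "rz": -0.08},
    {"tx": -2.3, "ty": 16.3, "tz": 0, "rx": 0, "ry": 0, "rz": -0.08}
  ]
}}

```text
time: 7.27
position: [0.5382, 0.1397, 0.1965]
tool_rot: [-0.091, 0.996, 0.0, 0.001]
ft_force: [-0.4, -0.3, -1.8]
grip_width: 0.0077
```

```bash
python3 -c "
from h import *
delta(fr(0,.0035,.1),100.1)"
```

```text
t 7.2667 delta cm [-0.078 -0.585  9.654] rot [0.0007 0.0017 0.0056] F [-0.43 -0.34 -1.8 ] w 0.007658579868520989
```

Request:
{"api": "send_rows", "payload": {
  "deltas": [
    {"tx": 0, "ty": -0.55, "tz": 1.5, "rx": 0, "ry": 0, "rz": 0},
    {"tx": 0, "ty": -0.55, "tz": 4, "rx": 0, "ry": 0, "rz": 0},
    {"tx": 0, "ty": -0.55, "tz": 4.5, "rx": 0, "ry": 0, "rz": 0},
    {"tx": 0, "ty": -0.55, "tz": 4.5, "rx": 0, "ry": 0, "rz": 0}
  ]
}}

```text
time: 7.6
position: [0.5385, 0.1291, 0.1495]
tool_rot: [-0.088, 0.996, -0.0, -0.002]
ft_force: [-0.6, -0.0, -1.0]
grip_width: 0.0079
```

```bash
python3 -c "
from h import *
delta(fr(0,.0035,.08),100.1)
c=save('wrist','wb.png')
import pickle
pickle.dump(c,open('wb.pkl','wb'))
delta(fr(0,.0035,.08),100.1)
c=save('side','sb.png')
im=c['color'][:,:,::-1]
cv2.imwrite('pics/sbz.png',cv2.resize(im[130:260,190:330],None,fx=4,fy=4,interpolation=cv2.INTER_CUBIC))
"
```

```text
t 7.6 delta cm [-0.281  0.477  6.945] rot [-0.0003 -0.0039 -0.0001] F [-0.64 -0.01 -1.  ] w 0.007901510617825628
t 7.65 delta cm [-0.155  0.493  7.053] rot [-0.0005 -0.0012 -0.0004] F [ 0.33 -0.53 -0.81] w 0.007478495709553537
```

View pics/wb.png

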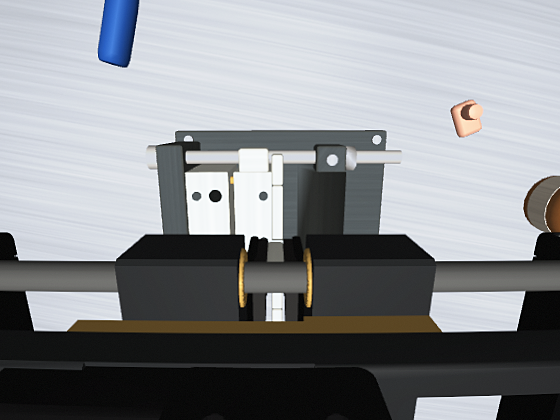

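View pics/sbz.png

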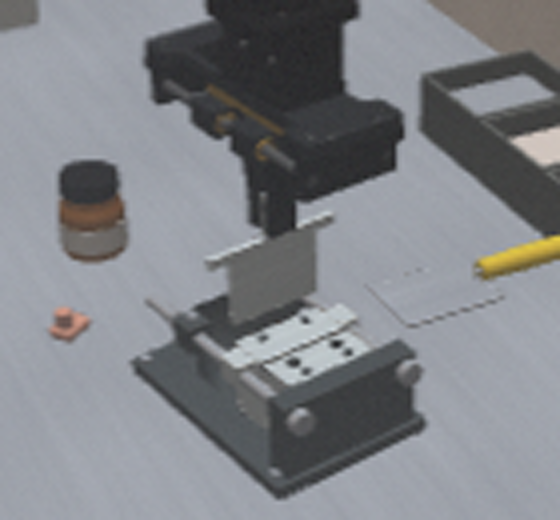

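```bash
cat > chk.py <<'E'
from h import *
import pickle,sys
c=pickle.load(open(sys.argv[1],'rb'))
P,uv=cloud(c)
F=np.c_[P[:,:2]@EX-BX,P[:,:2]@EY-BY,P[:,2]]*1000
roi=(uv[:,1]<245)
for z0,z1 in [(60,68),(66,74),(120,128),(132,146),(100,120),(74,82)]:
    m=roi&(F[:,2]>z0)&(F[:,2]<z1)&(abs(F[:,0])<60)&(F[:,1]>-60)&(F[:,1]<50)
    if m.sum()<10: continue
    h,b=np.histogram(F[m][:,1],bins=np.arange(-60,52,2)); print(z0,z1,m.sum(),[(int(x),int(n)) for x,n in zip(b,h) if n>3])
np.save('F.npy',F)
E
python3 chk.py wb.pkl; python3 - <<'E'
import numpy as np
F=np.load('F.npy'); m=(F[:,2]>110)&(abs(F[:,0])<60)&(F[:,1]>-30)&(F[:,1]<30)&(F[:,0]<-25)&(F[:,2]<150)
print(m.sum(),np.percentile(F[m],[5,50,95],axis=0))
E
```

```text
60 68 1510 [(-60, 36), (-58, 39), (-56, 40), (-54, 35), (-52, 38), (-50, 39), (-48, 35), (-46, 35), (-44, 39), (-42, 34), (-40, 38), (-38, 44), (-36, 125), (-34, 35), (-32, 41), (-30, 30), (-8, 18), (-6, 33), (-4, 6), (-2, 9), (0, 9), (2, 7), (4, 30), (6, 39), (8, 26), (10, 39), (12, 38), (14, 31), (16, 34), (18, 39), (20, 32), (22, 100), (24, 215), (26, 37), (28, 34)]
66 74 8011 [(-60, 174), (-58, 167), (-56, 172), (-54, 170), (-52, 160), (-50, 175), (-48, 159), (-46, 171), (-44, 168), (-42, 167), (-40, 170), (-38, 172), (-36, 59), (-32, 138), (-30, 168), (-28, 224), (-26, 236), (-24, 251), (-22, 246), (-20, 227), (-18, 238), (-16, 240), (-14, 244), (-12, 239), (-10, 222), (-8, 236), (-6, 140), (24, 133), (26, 184), (28, 240), (30, 244), (32, 240), (34, 237), (36, 227), (38, 211), (40, 211), (42, 231), (44, 239), (46, 241), (48, 228)]
132 146 1002 [(-4, 261), (-2, 348), (0, 325), (2, 68)]
74 82 83 [(36, 22), (38, 24), (40, 20), (42, 9)]
672 [[-53.32204528  -3.29710812 141.60418964]
 [-40.45758755  -0.68685037 143.05642162]
 [-26.70905842   2.39200002 144.22151946]]
```

Request:
{"api": "send_rows", "payload": {
  "deltas": [
    {"tx": -0.1, "ty": 0.5, "tz": 0, "rx": 0, "ry": 0, "rz": 0},
    {"tx": -0.1, "ty": 0.5, "tz": 0, "rx": 0, "ry": 0, "rz": 0},
    {"tx": -0.1, "ty": 0.5, "tz": 1, "rx": 0, "ry": 0, "rz": 0},
    {"tx": -0.1, "ty": 0.5, "tz": 2, "rx": 0, "ry": 0, "rz": 0},
    {"tx": -0.1, "ty": 0.5, "tz": 3, "rx": 0, "ry": 0, "rz": 0}
  ]
}}

```text
time: 8.12
position: [0.5398, 0.1349, 0.1198]
tool_rot: [-0.088, 0.996, -0.0, 0.0]
ft_force: [-0.2, -0.6, -1.3]
grip_width: 0.0078
```

```bash
python3 -c "
from h import *
delta(fr(0,.0035,.08),100.1)
c=save('wrist','wc.png')
delta(fr(0,.0035,.08),100.1)
im=c['color'][:,:,::-1]
cv2.imwrite('pics/wcz.png',cv2.resize(im[110:270,150:420],None,fx=2.9,fy=2.9,interpolation=cv2.INTER_CUBIC))
"
```

```text
t 8.1167 delta cm [-0.025 -0.075  3.978] rot [-0.0001  0.0001  0.0001] F [-0.19 -0.61 -1.3 ] w 0.007826414987620699
t 8.1667 delta cm [-0.201 -0.09   3.756] rot [ 0.0005 -0.0044 -0.0001] F [-0.4  -1.05 -2.14] w 0.007953533088553625
```

View pics/wcz.png

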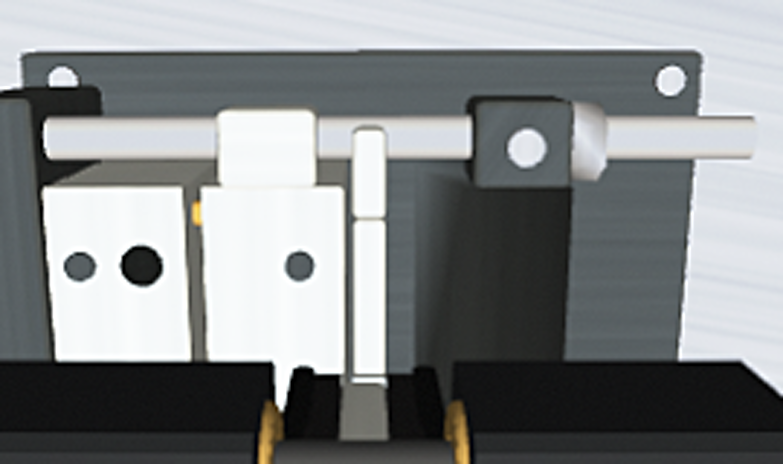

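Request:
{"api": "send_rows", "payload": {
  "deltas": [
    {"tx": 0, "ty": 0, "tz": 1, "rx": 0, "ry": 0, "rz": 0},
    {"tx": 0, "ty": 0, "tz": 2, "rx": 0, "ry": 0, "rz": 0},
    {"tx": 0, "ty": 0, "tz": 3, "rx": 0, "ry": 0, "rz": 0},
    {"tx": 0, "ty": 0, "tz": 3.5, "rx": 0, "ry": 0, "rz": 0},
    {"tx": 0, "ty": 0, "tz": 3.7, "rx": 0, "ry": 0, "rz": 0}
  ]
}}

```text
time: 8.58
position: [0.539, 0.1348, 0.082]
tool_rot: [-0.088, 0.996, 0.0, -0.001]
ft_force: [0.4, 0.0, -1.2]
grip_width: 0.0079
```

Request:
{"api": "send_rows", "payload": {
  "deltas": [
    {"tx": 0, "ty": 0, "tz": 0.15, "rx": 0, "ry": 0, "rz": 0},
    {"tx": 0, "ty": 0, "tz": 0.15, "rx": 0, "ry": 0, "rz": 0}
  ]
}}

```text
time: 8.75
position: [0.5399, 0.1349, 0.0818]
tool_rot: [-0.088, 0.996, -0.0, -0.0]
ft_force: [-0.3, 0.2, -0.7]
grip_width: 0.0079
```

Request:
{"api": "send_rows", "payload": {
  "deltas": [
    {"tx": 0, "ty": 0, "tz": 0.15, "rx": 0, "ry": 0, "rz": 0},
    {"tx": 0, "ty": 0, "tz": 0.15, "rx": 0, "ry": 0, "rz": 0}
  ]
}}

```text
time: 8.92
position: [0.5402, 0.135, 0.0808]
tool_rot: [-0.088, 0.996, -0.0, 0.0]
ft_force: [-0.2, 0.0, -0.2]
grip_width: 0.0078
```

Request:
{"api": "send_rows", "payload": {
  "deltas": [
    {"tx": 0, "ty": 0, "tz": 0.15, "rx": 0, "ry": 0, "rz": 0},
    {"tx": 0, "ty": 0, "tz": 0.15, "rx": 0, "ry": 0, "rz": 0}
  ]
}}

```text
time: 9.08
position: [0.5405, 0.135, 0.0801]
tool_rot: [-0.088, 0.996, -0.0, 0.001]
ft_force: [-1.3, -0.5, 4.4]
grip_width: 0.0077
```

Request:
{"api": "send_rows", "payload": {
  "claw": 2.4,
  "deltas": [
    {"tx": 0, "ty": 0, "tz": -0.1, "rx": 0, "ry": 0, "rz": 0},
    {"tx": 0, "ty": 0, "tz": -0.1, "rx": 0, "ry": 0, "rz": 0},
    {"tx": 0, "ty": 0, "tz": -0.1, "rx": 0, "ry": 0, "rz": 0}
  ]
}}

```text
time: 9.33
position: [0.54, 0.1349, 0.0802]
tool_rot: [-0.088, 0.996, -0.0, 0.0]
ft_force: [0.5, 0.6, -0.2]
grip_width: 0.0199
```

Request:
{"api": "send_rows", "payload": {
  "deltas": [
    {"tx": 0, "ty": 0, "tz": -2, "rx": 0, "ry": 0, "rz": 0},
    {"tx": 0, "ty": 0, "tz": -5, "rx": 0, "ry": 0, "rz": 0},
    {"tx": 0, "ty": 0, "tz": -9, "rx": 0, "ry": 0, "rz": 0},
    {"tx": 0, "ty": 0, "tz": -12, "rx": 0, "ry": 0, "rz": 0},
    {"tx": 0, "ty": 0, "tz": -12, "rx": 0, "ry": 0, "rz": 0}
  ]
}}

```text
time: 9.75
position: [0.5441, 0.1353, 0.2063]
tool_rot: [-0.088, 0.996, -0.0, 0.007]
ft_force: [0.9, 0.3, -0.4]
grip_width: 0.024
```

```bash
python3 -c "
from h import *
import pickle
c=save('wrist','wd.png')
pickle.dump(c,open('wd.pkl','wb'))
delta([.4944,-.2473,.2],88.8)
im=c['color'][:,:,::-1]
cv2.imwrite('pics/wdz.png',cv2.resize(im[110:270,150:420],None,fx=2.9,fy=2.9,interpolation=cv2.INTER_CUBIC))
"; python3 chk.py wd.pkl
```

```text
t 9.8 delta cm [ 11.441 -36.804   0.298] rot [-0.0003  0.0085  0.1974] F [-0.09 -0.47 -0.35] w 0.023732407975034727
60 68 1611 [(-60, 30), (-58, 35), (-56, 33), (-54, 41), (-52, 46), (-50, 50), (-48, 42), (-46, 52), (-44, 45), (-42, 46), (-40, 47), (-38, 44), (-36, 121), (-34, 33), (-32, 34), (-30, 33), (-8, 19), (-6, 44), (-4, 46), (-2, 44), (0, 39), (8, 43), (10, 51), (12, 44), (14, 42), (16, 42), (18, 43), (20, 51), (22, 91), (24, 192), (26, 38), (28, 27)]
66 74 8549 [(-60, 163), (-58, 175), (-56, 170), (-54, 166), (-52, 166), (-50, 161), (-48, 167), (-46, 172), (-44, 168), (-42, 166), (-40, 166), (-38, 175), (-36, 73), (-34, 4), (-32, 131), (-30, 166), (-28, 218), (-26, 221), (-24, 231), (-22, 229), (-20, 229), (-18, 237), (-16, 244), (-14, 238), (-12, 240), (-10, 238), (-8, 245), (-6, 156), (-4, 154), (-2, 154), (2, 145), (4, 57), (6, 87), (20, 7), (24, 119), (26, 182), (28, 230), (30, 230), (32, 236), (34, 234), (36, 215), (38, 208), (40, 211), (42, 224), (44, 242), (46, 248), (48, 235)]
100 120 170 [(0, 34), (2, 54), (4, 36), (6, 46)]
74 82 382 [(2, 110), (4, 117), (6, 87), (36, 13), (38, 24), (40, 12), (42, 9)]
```

View pics/wdz.png

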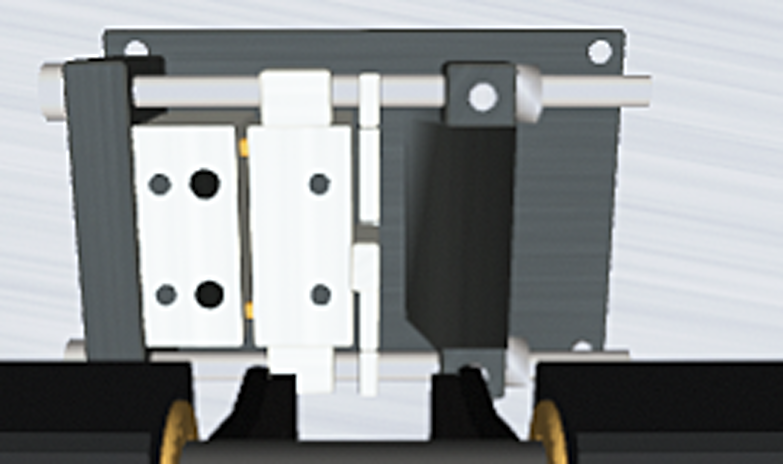

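Request:
{"api": "send_rows", "payload": {
  "deltas": [
    {"tx": 1.5, "ty": -4, "tz": 0, "rx": 0, "ry": 0, "rz": 0.03},
    {"tx": 3, "ty": -8, "tz": 0, "rx": 0, "ry": 0, "rz": 0.06},
    {"tx": 4, "ty": -12, "tz": 0, "rx": 0, "ry": 0, "rz": 0.09},
    {"tx": 5, "ty": -16, "tz": 0, "rx": 0, "ry": 0, "rz": 0.12},
    {"tx": 6, "ty": -20, "tz": 0, "rx": 0, "ry": 0, "rz": 0.15}
  ]
}}

```text
time: 10.22
position: [0.5143, -0.0729, 0.1985]
tool_rot: [-0.013, 1.0, 0.001, -0.001]
ft_force: [0.1, -0.1, -0.1]
grip_width: 0.0242
```

Request:
{"api": "send_rows", "payload": {
  "deltas": [
    {"tx": 0.7, "ty": -4, "tz": 0, "rx": 0, "ry": 0, "rz": 0.02},
    {"tx": 1.4, "ty": -8, "tz": 0, "rx": 0, "ry": 0, "rz": 0.04},
    {"tx": 2.1, "ty": -12, "tz": 0, "rx": 0, "ry": 0, "rz": 0.047},
    {"tx": 2.6, "ty": -15.5, "tz": 0, "rx": 0, "ry": 0, "rz": 0.047},
    {"tx": 2.6, "ty": -16.5, "tz": 0, "rx": 0, "ry": 0, "rz": 0.047}
  ]
}}

```text
time: 10.63
position: [0.4931, -0.2424, 0.1985]
tool_rot: [0.013, 1.0, -0.001, -0.001]
ft_force: [0.3, -0.3, -0.8]
grip_width: 0.0242
```

Request:
{"api": "send_rows", "payload": {
  "deltas": [
    {"tx": 0, "ty": 0, "tz": 0, "rx": 0, "ry": 0, "rz": 0},
    {"tx": 0, "ty": 0, "tz": 0, "rx": 0, "ry": 0, "rz": 0}
  ]
}}

```text
time: 10.8
position: [0.4933, -0.2365, 0.1986]
tool_rot: [0.011, 1.0, 0.001, -0.001]
ft_force: [-0.8, 0.2, 0.4]
grip_width: 0.0242
```

```bash
python3 -c "
from h import *
delta([.4944,-.2473,.076],88.8)
c=save('wrist','we.png')
im=c['color'][:,:,::-1]
cv2.imwrite('pics/wez.png',cv2.resize(im[110:270,150:420],None,fx=2.9,fy=2.9,interpolation=cv2.INTER_CUBIC))
delta([.4944,-.2473,.076],88.8)
"
```

```text
t 10.8 delta cm [-0.162 -1.109 12.261] rot [ 0.0028 -0.0025 -0.0014] F [-0.83  0.24  0.4 ] w 0.024248354609512912
t 10.85 delta cm [-0.15  -1.205 12.283] rot [ 0.0027 -0.0025  0.0004] F [-0.42 -0.38  0.71] w 0.023919140598074616
```

View pics/wez.png

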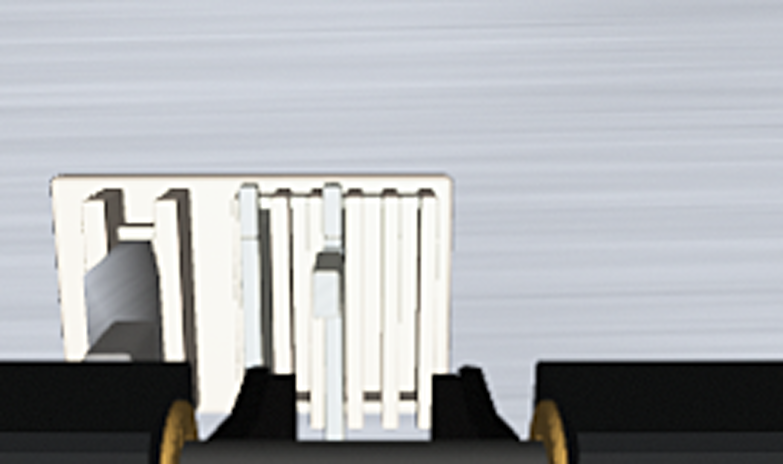

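Request:
{"api": "send_rows", "payload": {
  "deltas": [
    {"tx": -0.15, "ty": -1.15, "tz": 1, "rx": 0, "ry": 0, "rz": 0},
    {"tx": -0.15, "ty": -1.15, "tz": 4, "rx": 0, "ry": 0, "rz": 0},
    {"tx": -0.15, "ty": -1.15, "tz": 7.5, "rx": 0, "ry": 0, "rz": 0},
    {"tx": -0.15, "ty": -1.15, "tz": 8, "rx": 0, "ry": 0, "rz": 0},
    {"tx": -0.15, "ty": -1.15, "tz": 8, "rx": 0, "ry": 0, "rz": 0}
  ]
}}

```text
time: 11.27
position: [0.4939, -0.2465, 0.1175]
tool_rot: [0.01, 1.0, 0.002, -0.003]
ft_force: [0.1, 0.4, 0.2]
grip_width: 0.0241
```

```bash
python3 -c "
from h import *
delta([.4944,-.2473,.076],88.8)
"
```

```text
t 11.2667 delta cm [-0.073 -0.097  4.145] rot [ 0.0043 -0.0057  0.0019] F [0.09 0.43 0.19] w 0.0240824666161378
```

Request:
{"api": "send_rows", "payload": {
  "deltas": [
    {"tx": 0, "ty": -0.1, "tz": 1.5, "rx": 0, "ry": 0, "rz": 0},
    {"tx": 0, "ty": -0.1, "tz": 3, "rx": 0, "ry": 0, "rz": 0},
    {"tx": 0, "ty": -0.1, "tz": 4.1, "rx": 0, "ry": 0, "rz": 0},
    {"tx": 0, "ty": -0.1, "tz": 4.2, "rx": 0, "ry": 0, "rz": 0},
    {"tx": 0, "ty": -0.1, "tz": 4.2, "rx": 0, "ry": 0, "rz": 0}
  ]
}}

```text
time: 11.68
position: [0.4958, -0.2497, 0.0784]
tool_rot: [0.01, 1.0, -0.0, 0.0]
ft_force: [-0.0, -0.2, -0.1]
grip_width: 0.0235
```

Request:
{"api": "send_rows", "payload": {
  "claw": 0,
  "deltas": [
    {"tx": 0, "ty": 0, "tz": 0, "rx": 0, "ry": 0, "rz": 0},
    {"tx": 0, "ty": 0, "tz": 0, "rx": 0, "ry": 0, "rz": 0},
    {"tx": 0, "ty": 0, "tz": 0, "rx": 0, "ry": 0, "rz": 0},
    {"tx": 0, "ty": 0, "tz": 0, "rx": 0, "ry": 0, "rz": 0}
  ]
}}

```text
time: 12.02
position: [0.4957, -0.2491, 0.0788]
tool_rot: [0.011, 1.0, 0.001, 0.0]
ft_force: [0.5, 4.8, 4.1]
grip_width: 0.0078
```

Request:
{"api": "send_rows", "payload": {
  "deltas": [
    {"tx": 0, "ty": 0, "tz": -1, "rx": 0, "ry": 0, "rz": 0},
    {"tx": 0, "ty": 0, "tz": -3.5, "rx": 0, "ry": 0, "rz": 0},
    {"tx": 0, "ty": 0, "tz": -7, "rx": 0, "ry": 0, "rz": 0},
    {"tx": 0, "ty": 0, "tz": -11, "rx": 0, "ry": 0, "rz": 0},
    {"tx": 0, "ty": 0, "tz": -13, "rx": 0, "ry": 0, "rz": 0}
  ]
}}

```text
time: 12.43
position: [0.497, -0.2515, 0.2129]
tool_rot: [0.01, 1.0, -0.003, 0.003]
ft_force: [1.5, -0.2, -0.9]
grip_width: 0.0077
```

```bash
python3 -c "
from h import *
delta(fr(-.026+.001,.013-.001,.2),100.1)
"
```

```text
t 12.4333 delta cm [-0.905 39.     1.097] rot [-0.0057  0.0047 -0.1966] F [ 1.53 -0.19 -0.89] w 0.007746885234998377
```

Request:
{"api": "send_rows", "payload": {
  "deltas": [
    {"tx": -0.1, "ty": 3.5, "tz": 0, "rx": 0, "ry": 0, "rz": -0.02},
    {"tx": -0.2, "ty": 7.5, "tz": 0, "rx": 0, "ry": 0, "rz": -0.05},
    {"tx": -0.4, "ty": 11.5, "tz": 0, "rx": 0, "ry": 0, "rz": -0.08},
    {"tx": -0.5, "ty": 15.5, "tz": 0, "rx": 0, "ry": 0, "rz": -0.1},
    {"tx": -0.6, "ty": 19.5, "tz": 0, "rx": 0, "ry": 0, "rz": -0.12}
  ]
}}

```text
time: 12.85
position: [0.5054, -0.0539, 0.209]
tool_rot: [-0.05, 0.999, -0.001, 0.001]
ft_force: [0.3, -0.4, -0.5]
grip_width: 0.0075
```

Request:
{"api": "send_rows", "payload": {
  "deltas": [
    {"tx": -0.5, "ty": 4, "tz": 0, "rx": 0, "ry": 0, "rz": -0.02},
    {"tx": -1.2, "ty": 8, "tz": 0, "rx": 0, "ry": 0, "rz": -0.04},
    {"tx": -2, "ty": 12, "tz": 0, "rx": 0, "ry": 0, "rz": -0.06},
    {"tx": -2.4, "ty": 15.5, "tz": 0, "rx": 0, "ry": 0, "rz": -0.076},
    {"tx": -2.6, "ty": 18.5, "tz": 0, "rx": 0, "ry": 0, "rz": -0.076}
  ]
}}

```text
time: 13.27
position: [0.5133, 0.1338, 0.209]
tool_rot: [-0.089, 0.996, -0.0, 0.001]
ft_force: [-0.3, 0.4, -1.6]
grip_width: 0.0081
```

Request:
{"api": "send_rows", "payload": {
  "deltas": [
    {"tx": 0, "ty": 0, "tz": 0, "rx": 0, "ry": 0, "rz": 0},
    {"tx": 0, "ty": 0, "tz": 0, "rx": 0, "ry": 0, "rz": 0}
  ]
}}

```text
time: 13.43
position: [0.5128, 0.1329, 0.2086]
tool_rot: [-0.09, 0.996, -0.001, 0.0]
ft_force: [-0.3, -0.5, -0.4]
grip_width: 0.008
```

```bash
python3 -c "
from h import *
delta(fr(-.026+.001,.013-.001,.158),100.1)
"
```

```text
t 13.4333 delta cm [-0.208  0.507  5.062] rot [-0.0011  0.0008  0.003 ] F [-0.29 -0.55 -0.43] w 0.008019399277078723
```

Request:
{"api": "send_rows", "payload": {
  "deltas": [
    {"tx": -0.2, "ty": 0.5, "tz": 2, "rx": 0, "ry": 0, "rz": 0},
    {"tx": -0.2, "ty": 0.5, "tz": 4.5, "rx": 0, "ry": 0, "rz": 0},
    {"tx": -0.2, "ty": 0.5, "tz": 5, "rx": 0, "ry": 0, "rz": 0},
    {"tx": -0.2, "ty": 0.5, "tz": 5, "rx": 0, "ry": 0, "rz": 0},
    {"tx": -0.2, "ty": 0.5, "tz": 5, "rx": 0, "ry": 0, "rz": 0}
  ]
}}

```text
time: 13.85
position: [0.5145, 0.1358, 0.1584]
tool_rot: [-0.087, 0.996, -0.0, -0.0]
ft_force: [-0.4, 0.3, -0.9]
grip_width: 0.0079
```

```bash
cat > look.py <<'E'
from h import *
import sys,pickle
x,y,z,a=[float(v) for v in sys.argv[2:6]]
delta(fr(x,y,z),a)
n=sys.argv[1]
c=save('wrist',n+'.png'); pickle.dump(c,open(n+'.pkl','wb'))
im=c['color'][:,:,::-1]
cv2.imwrite('pics/'+n+'z.png',cv2.resize(im[110:270,150:420],None,fx=2.9,fy=2.9,interpolation=cv2.INTER_CUBIC))
delta(fr(x,y,z),a)
E
python3 look.py wg -.025 .012 .083 100.1; python3 chk.py wg.pkl
```

```text
t 13.85 delta cm [4.000e-03 2.460e-01 7.539e+00] rot [-0.0004 -0.0002 -0.0023] F [-0.42  0.32 -0.89] w 0.007891161161488794
t 13.9 delta cm [0.075 0.238 7.594] rot [-0.0005  0.0015 -0.0022] F [ 0.05 -0.   -0.99] w 0.007750339654863144
60 68 1352 [(-60, 39), (-58, 37), (-56, 39), (-54, 38), (-52, 32), (-50, 40), (-48, 40), (-46, 36), (-44, 41), (-42, 35), (-40, 42), (-38, 36), (-36, 101), (-34, 33), (-32, 37), (-30, 30), (-28, 7), (-24, 4), (-22, 4), (-20, 4), (-18, 5), (-16, 5), (-12, 4), (-10, 4), (-8, 22), (-6, 36), (-4, 42), (-2, 37), (0, 26), (8, 35), (10, 24), (12, 36), (14, 24), (16, 36), (18, 31), (20, 29), (22, 70), (24, 115), (26, 40), (28, 24)]
66 74 5341 [(-60, 98), (-58, 95), (-56, 94), (-54, 94), (-52, 94), (-50, 94), (-48, 92), (-46, 96), (-44, 92), (-42, 95), (-40, 94), (-38, 96), (-36, 41), (-32, 76), (-30, 93), (-28, 135), (-26, 148), (-24, 147), (-22, 147), (-20, 149), (-18, 143), (-16, 157), (-14, 175), (-12, 159), (-10, 148), (-8, 155), (-6, 93), (-4, 119), (-2, 85), (0, 27), (2, 55), (4, 55), (6, 22), (8, 4), (24, 68), (26, 117), (28, 162), (30, 175), (32, 169), (34, 159), (36, 139), (38, 137), (40, 135), (42, 144), (44, 154), (46, 158), (48, 150)]
132 146 15 [(8, 5), (10, 4)]
74 82 326 [(0, 11), (2, 90), (4, 127), (6, 20), (34, 4), (36, 21), (38, 19), (40, 20), (42, 8)]
```

View pics/wgz.png

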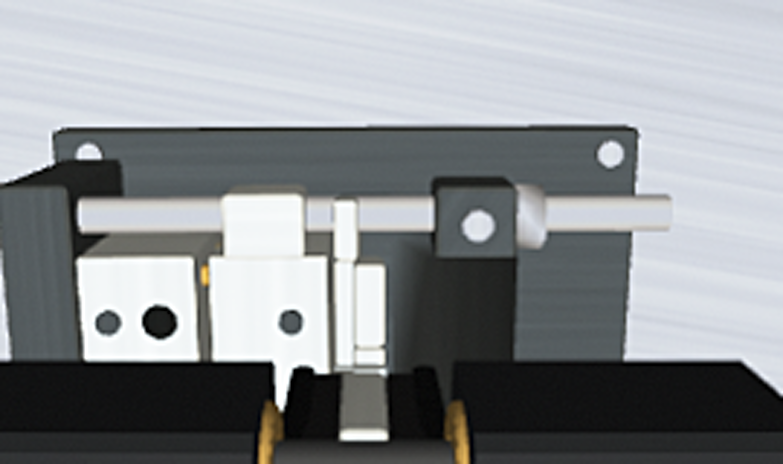

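Request:
{"api": "send_rows", "payload": {
  "deltas": [
    {"tx": 0.05, "ty": 0.24, "tz": 0, "rx": 0, "ry": 0, "rz": 0},
    {"tx": 0.05, "ty": 0.24, "tz": 0.5, "rx": 0, "ry": 0, "rz": 0},
    {"tx": 0.05, "ty": 0.24, "tz": 1, "rx": 0, "ry": 0, "rz": 0},
    {"tx": 0.05, "ty": 0.24, "tz": 1, "rx": 0, "ry": 0, "rz": 0}
  ]
}}

```text
time: 14.23
position: [0.5127, 0.1391, 0.1474]
tool_rot: [-0.088, 0.996, -0.0, -0.001]
ft_force: [-0.8, 0.1, -1.1]
grip_width: 0.0081
```

```bash
python3 look.py wi -.025 .012 .083 100.1; python3 chk.py wi.pkl | tail -4; python3 - <<'E'
import numpy as np
F=np.load('F.npy'); m=(F[:,2]>110)&(abs(F[:,0])<60)&(F[:,1]>-30)&(F[:,1]<30)&(F[:,0]<-35)&(F[:,2]<150)
print(m.sum(),np.percentile(F[m],[5,50,95],axis=0))
m=(F[:,2]>71.5)&(abs(F[:,0])<60)&(F[:,1]>0)&(F[:,1]<30)&(F[:,0]<-35)&(F[:,2]<79)
print(m.sum(),np.percentile(F[m],[5,50,95],axis=0))
E
```

```text
t 14.2333 delta cm [-0.122 -0.116  6.444] rot [ 0.0001 -0.0012 -0.0009] F [-0.81  0.14 -1.09] w 0.00806294274551047
t 14.2833 delta cm [-0.116 -0.119  6.461] rot [ 0.0001 -0.0012 -0.0009] F [ 0.16  0.25 -0.16] w 0.007713544411351477
60 68 1495 [(-60, 40), (-58, 40), (-56, 40), (-54, 41), (-52, 42), (-50, 36), (-48, 41), (-46, 40), (-44, 41), (-42, 41), (-40, 39), (-38, 57), (-36, 89), (-34, 37), (-32, 34), (-30, 28), (-26, 6), (-24, 7), (-22, 5), (-20, 5), (-18, 6), (-16, 6), (-14, 5), (-12, 5), (-10, 6), (-8, 30), (-6, 44), (-4, 33), (-2, 74), (0, 27), (8, 38), (10, 38), (12, 26), (14, 39), (16, 39), (18, 26), (20, 39), (22, 71), (24, 112), (26, 45), (28, 29), (30, 4), (32, 6), (34, 4), (36, 5), (40, 4), (42, 4), (44, 4), (46, 5)]
66 74 5113 [(-60, 75), (-58, 88), (-56, 84), (-54, 82), (-52, 83), (-50, 85), (-48, 84), (-46, 89), (-44, 85), (-42, 87), (-40, 84), (-38, 101), (-36, 27), (-34, 4), (-32, 70), (-30, 84), (-28, 133), (-26, 142), (-24, 143), (-22, 139), (-20, 143), (-18, 145), (-16, 143), (-14, 145), (-12, 147), (-10, 167), (-8, 153), (-6, 94), (-4, 80), (-2, 79), (0, 10), (2, 63), (4, 67), (6, 58), (22, 4), (24, 61), (26, 107), (28, 159), (30, 159), (32, 172), (34, 176), (36, 141), (38, 135), (40, 137), (42, 135), (44, 154), (46, 153), (48, 145)]
132 146 443 [(10, 79), (12, 164), (14, 160), (16, 39)]
74 82 325 [(2, 99), (4, 87), (6, 72), (34, 4), (36, 13), (38, 21), (40, 18), (42, 9)]
428 [[-52.90505031   8.73141076 135.82041632]
 [-43.70001088  13.75577756 138.91706522]
 [-35.25919851  17.67762971 149.01026858]]
195 [[-50.99773687   2.35872714  72.16046127]
 [-43.44306588   5.26453279  74.14198287]
 [-35.56787314  28.15613739  75.07417862]]
```

View pics/wiz.png

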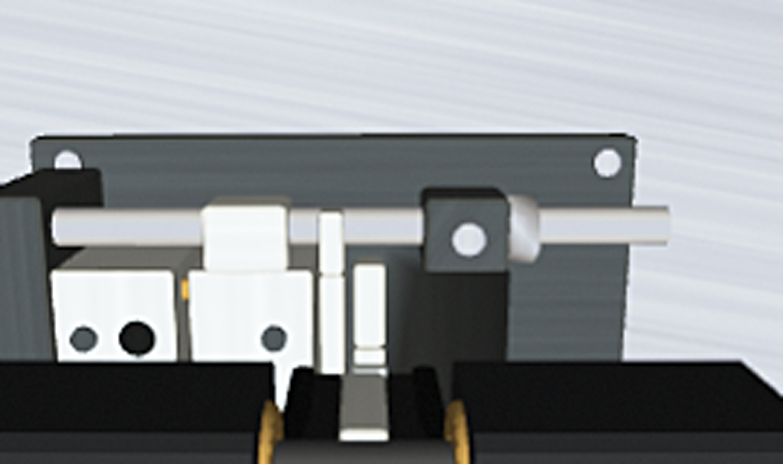

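Request:
{"api": "send_rows", "payload": {
  "deltas": [
    {"tx": -0.1, "ty": -0.07, "tz": 0.5, "rx": 0, "ry": 0, "rz": 0},
    {"tx": -0.1, "ty": -0.07, "tz": 1.5, "rx": 0, "ry": 0, "rz": 0},
    {"tx": -0.1, "ty": -0.07, "tz": 2.5, "rx": 0, "ry": 0, "rz": 0},
    {"tx": -0.1, "ty": -0.07, "tz": 3, "rx": 0, "ry": 0, "rz": 0},
    {"tx": -0.1, "ty": -0.07, "tz": 3, "rx": 0, "ry": 0, "rz": 0}
  ]
}}

```text
time: 14.7
position: [0.5129, 0.1386, 0.1161]
tool_rot: [-0.087, 0.996, 0.0, -0.002]
ft_force: [-0.7, -0.9, -0.7]
grip_width: 0.0081
```

```bash
python3 look.py wj -.025 .012 .083 100.1
```

```text
t 14.7 delta cm [-0.115 -0.058  3.306] rot [ 0.0005 -0.0041 -0.0011] F [-0.65 -0.86 -0.7 ] w 0.008083765516414472
t 14.75 delta cm [-0.054 -0.052  3.379] rot [ 0.0003 -0.0027 -0.001 ] F [ 1.05  0.03 -0.39] w 0.00821990037639754
```

View pics/wjz.png

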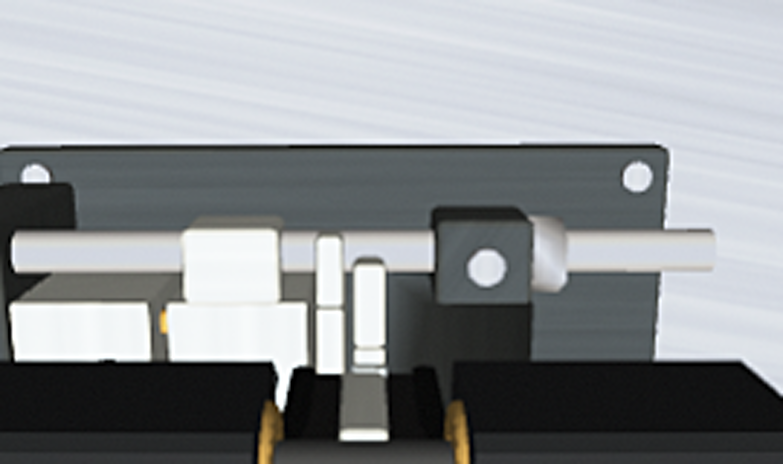

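Clear of both sides; lower on.

Request:
{"api": "send_rows", "payload": {
  "deltas": [
    {"tx": 0, "ty": 0, "tz": 0.8, "rx": 0, "ry": 0, "rz": 0},
    {"tx": 0, "ty": 0, "tz": 1.6, "rx": 0, "ry": 0, "rz": 0},
    {"tx": 0, "ty": 0, "tz": 2.4, "rx": 0, "ry": 0, "rz": 0},
    {"tx": 0, "ty": 0, "tz": 3, "rx": 0, "ry": 0, "rz": 0},
    {"tx": 0, "ty": 0, "tz": 3.1, "rx": 0, "ry": 0, "rz": 0}
  ]
}}

```text
time: 15.17
position: [0.5134, 0.1386, 0.0856]
tool_rot: [-0.087, 0.996, 0.0, -0.001]
ft_force: [-0.6, 0.1, -1.8]
grip_width: 0.0078
```

Request:
{"api": "send_rows", "payload": {
  "deltas": [
    {"tx": 0, "ty": 0, "tz": 0.15, "rx": 0, "ry": 0, "rz": 0},
    {"tx": 0, "ty": 0, "tz": 0.3, "rx": 0, "ry": 0, "rz": 0},
    {"tx": 0, "ty": 0, "tz": 0.3, "rx": 0, "ry": 0, "rz": 0}
  ]
}}

```text
time: 15.42
position: [0.5145, 0.1387, 0.084]
tool_rot: [-0.088, 0.996, -0.0, 0.0]
ft_force: [1.1, -0.1, -0.0]
grip_width: 0.0075
```

Request:
{"api": "send_rows", "payload": {
  "deltas": [
    {"tx": 0, "ty": 0, "tz": 0.15, "rx": 0, "ry": 0, "rz": 0},
    {"tx": 0, "ty": 0, "tz": 0.15, "rx": 0, "ry": 0, "rz": 0},
    {"tx": 0, "ty": 0, "tz": 0.15, "rx": 0, "ry": 0, "rz": 0}
  ]
}}

```text
time: 15.67
position: [0.5146, 0.1387, 0.0827]
tool_rot: [-0.088, 0.996, -0.0, 0.0]
ft_force: [-0.2, -0.1, -0.3]
grip_width: 0.0076
```

Request:
{"api": "send_rows", "payload": {
  "deltas": [
    {"tx": 0, "ty": 0, "tz": 0.12, "rx": 0, "ry": 0, "rz": 0},
    {"tx": 0, "ty": 0, "tz": 0.12, "rx": 0, "ry": 0, "rz": 0},
    {"tx": 0, "ty": 0, "tz": 0.12, "rx": 0, "ry": 0, "rz": 0}
  ]
}}

```text
time: 15.92
position: [0.5149, 0.1387, 0.0822]
tool_rot: [-0.088, 0.996, -0.0, 0.001]
ft_force: [0.5, -0.3, 5.1]
grip_width: 0.0077
```

Request:
{"api": "send_rows", "payload": {
  "claw": 2.2,
  "deltas": [
    {"tx": 0, "ty": 0, "tz": -0.1, "rx": 0, "ry": 0, "rz": 0},
    {"tx": 0, "ty": 0, "tz": -0.1, "rx": 0, "ry": 0, "rz": 0},
    {"tx": 0, "ty": 0, "tz": -0.1, "rx": 0, "ry": 0, "rz": 0}
  ]
}}

```text
time: 16.17
position: [0.5144, 0.1387, 0.0824]
tool_rot: [-0.088, 0.996, -0.0, 0.0]
ft_force: [-0.2, 0.8, 0.2]
grip_width: 0.0185
```

Request:
{"api": "send_rows", "payload": {
  "deltas": [
    {"tx": 0, "ty": 0, "tz": -2, "rx": 0, "ry": 0, "rz": 0},
    {"tx": 0, "ty": 0, "tz": -5, "rx": 0, "ry": 0, "rz": 0},
    {"tx": 0, "ty": 0, "tz": -9, "rx": 0, "ry": 0, "rz": 0},
    {"tx": 0, "ty": 0, "tz": -13, "rx": 0, "ry": 0, "rz": 0},
    {"tx": 0, "ty": 0, "tz": -14, "rx": 0, "ry": 0, "rz": 0}
  ]
}}

```text
time: 16.58
position: [0.5178, 0.139, 0.2281]
tool_rot: [-0.088, 0.996, -0.0, 0.006]
ft_force: [0.8, 1.1, -0.3]
grip_width: 0.0219
```

Request:
{"api": "send_rows", "payload": {
  "claw": 5,
  "deltas": [
    {"tx": 0, "ty": 0, "tz": 0, "rx": 0, "ry": 0, "rz": 0}
  ]
}}

```text
time: 16.67
position: [0.5168, 0.1389, 0.2259]
tool_rot: [-0.088, 0.996, -0.0, 0.004]
ft_force: [0.4, 1.2, -0.3]
grip_width: 0.0242
```

```bash
python3 look.py wk -.025 .012 .083 100.1;  python3 chk.py wk.pkl | tail -4; python3 -c "
from h import *
delta([.5194,-.3081,.2],178.8);delta([.5194,-.3081,.2],-1.2)"
```

```text
t 16.6667 delta cm [ 4.1000e-01 -8.0000e-03  1.4286e+01] rot [-0.001   0.0085 -0.0008] F [ 0.4   1.19 -0.28] w 0.024220946637459877
t 16.7167 delta cm [ 0.151 -0.032 14.041] rot [-0.0004  0.0032 -0.0009] F [-1.08  0.44 -0.49] w 0.026931788351206822
60 68 892 [(-60, 21), (-58, 25), (-56, 20), (-54, 25), (-52, 24), (-50, 23), (-48, 21), (-46, 23), (-44, 24), (-42, 22), (-40, 22), (-38, 26), (-36, 98), (-34, 19), (-32, 22), (-30, 18), (-8, 17), (-6, 22), (-4, 22), (-2, 35), (0, 12), (8, 20), (16, 13), (18, 20), (20, 20), (22, 78), (24, 121), (26, 21), (28, 14)]
66 74 6094 [(-60, 108), (-58, 118), (-56, 115), (-54, 110), (-52, 117), (-50, 111), (-48, 129), (-46, 132), (-44, 136), (-42, 130), (-40, 133), (-38, 134), (-36, 78), (-32, 86), (-30, 123), (-28, 139), (-26, 153), (-24, 146), (-22, 156), (-20, 152), (-18, 153), (-16, 155), (-14, 147), (-12, 171), (-10, 171), (-8, 156), (-6, 128), (-4, 131), (-2, 100), (0, 9), (2, 42), (4, 44), (6, 57), (10, 59), (12, 51), (14, 46), (16, 6), (24, 75), (26, 144), (28, 172), (30, 171), (32, 171), (34, 165), (36, 146), (38, 143), (40, 152), (42, 150), (44, 164), (46, 155), (48, 150)]
100 120 298 [(0, 32), (2, 34), (4, 34), (6, 47), (8, 33), (10, 34), (12, 34), (14, 48)]
74 82 494 [(2, 78), (4, 76), (6, 66), (10, 60), (12, 71), (14, 76), (16, 5), (36, 11), (38, 14), (40, 16), (42, 7), (48, 4)]
t 16.7167 delta cm [  7.371 -44.075   2.335] rot [-0.0026  0.0024 -1.3745] F [-1.08  0.44 -0.49] w 0.026931788351206822
t 16.7167 delta cm [  7.371 -44.075   2.335] rot [0.0026 0.0027 1.7671] F [-1.08  0.44 -0.49] w 0.026931788351206822
```

View pics/wkz.png

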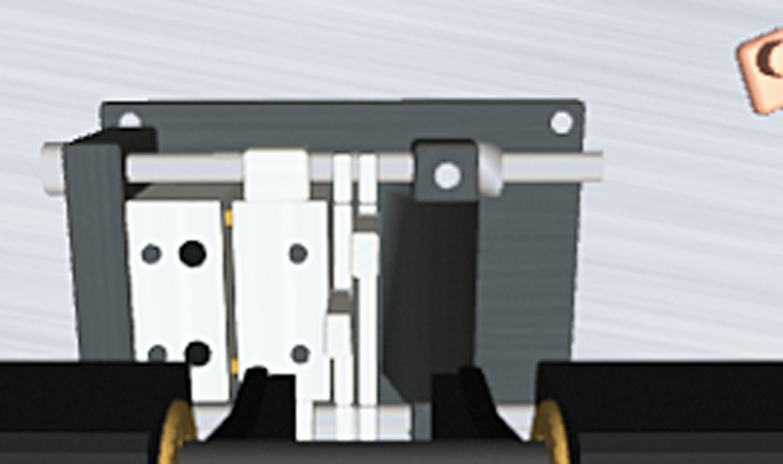

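```bash
python3 -c "
from h import *
o=robot.get_obs();print(o['q'].round(3))"
```

```text
[ 0.054  0.402  1.663 -0.     1.073 -1.693]
```

Request:
{"api": "send_rows", "payload": {
  "claw": 5,
  "deltas": [
    {"tx": 7.4, "ty": -44, "tz": 1, "rx": 0, "ry": 0, "rz": 1.767},
    {"tx": 7.4, "ty": -44, "tz": 1, "rx": 0, "ry": 0, "rz": 1.767},
    {"tx": 7.4, "ty": -44, "tz": 1, "rx": 0, "ry": 0, "rz": 1.767},
    {"tx": 7.4, "ty": -44, "tz": 1, "rx": 0, "ry": 0, "rz": 1.767},
    {"tx": 7.4, "ty": -44, "tz": 1, "rx": 0, "ry": 0, "rz": 1.767}
  ]
}}

```text
time: 17.13
position: [0.5141, -0.0707, 0.2148]
tool_rot: [0.226, 0.974, 0.0, -0.003]
ft_force: [1.0, -0.3, -0.1]
grip_width: 0.0487
```

```bash
python3 -c "
from h import *
delta([.5194,-.3081,.2],-1.2)"
```

```text
t 17.1333 delta cm [-10.93  -21.089   1.432] rot [-0.0037 -0.0048  1.1363] F [ 1.03 -0.25 -0.07] w 0.04874689089553777
```

Request:
{"api": "send_rows", "payload": {
  "deltas": [
    {"tx": -10.9, "ty": -20, "tz": 1, "rx": 0, "ry": 0, "rz": 1.136},
    {"tx": -10.9, "ty": -20, "tz": 1, "rx": 0, "ry": 0, "rz": 1.136},
    {"tx": -10.9, "ty": -20, "tz": 1, "rx": 0, "ry": 0, "rz": 1.136},
    {"tx": -10.9, "ty": -20, "tz": 1, "rx": 0, "ry": 0, "rz": 1.136},
    {"tx": -10.9, "ty": -20, "tz": 1, "rx": 0, "ry": 0, "rz": 1.136}
  ]
}}

```text
time: 17.55
position: [0.5246, -0.2784, 0.2051]
tool_rot: [0.515, 0.857, 0.001, -0.003]
ft_force: [0.6, 0.3, 0.3]
grip_width: 0.0498
```

```bash
python3 -c "
from h import *
delta([.5194,-.3081,.2],-1.2)"
```

```text
t 17.55 delta cm [-2.378 -1.848  0.501] rot [-0.0037 -0.0051  0.5103] F [0.62 0.31 0.31] w 0.0497721346259398
```

Request:
{"api": "send_rows", "payload": {
  "deltas": [
    {"tx": -2, "ty": -1.5, "tz": 0, "rx": 0, "ry": 0, "rz": 0.51},
    {"tx": -2, "ty": -1.5, "tz": 0, "rx": 0, "ry": 0, "rz": 0.51},
    {"tx": -2, "ty": -1.5, "tz": 0, "rx": 0, "ry": 0, "rz": 0.51},
    {"tx": -2, "ty": -1.5, "tz": 0, "rx": 0, "ry": 0, "rz": 0.51},
    {"tx": -2, "ty": -1.5, "tz": 0, "rx": 0, "ry": 0, "rz": 0.51}
  ]
}}

```text
time: 17.97
position: [0.5211, -0.3014, 0.2051]
tool_rot: [0.713, 0.701, -0.0, -0.003]
ft_force: [0.3, -0.3, -0.0]
grip_width: 0.0498
```

Request:
{"api": "send_rows", "payload": {
  "deltas": [
    {"tx": 0, "ty": 0, "tz": 0, "rx": 0, "ry": 0, "rz": 0},
    {"tx": 0, "ty": 0, "tz": 0, "rx": 0, "ry": 0, "rz": 0}
  ]
}}

```text
time: 18.13
position: [0.5221, -0.3015, 0.2068]
tool_rot: [0.711, 0.703, -0.0, -0.002]
ft_force: [0.3, 0.2, -0.2]
grip_width: 0.0499
```

```bash
python3 - <<'E'
from h import *
import pickle
delta([.5194,-.3081,.2],-1.2)
c=save('wrist','wl.png'); pickle.dump(c,open('wl.pkl','wb'))
delta([.5194,-.3081,.2],-1.2)
P,uv=cloud(c)
for nm,z0,z1 in (('head',.106,.114),('plate far top',.067,.0735)):
    m=(P[:,2]>z0)&(P[:,2]<z1)&(P[:,1]>-.34)&(P[:,1]<(-.29 if nm=='head' else -.26))&(abs(P[:,0]-.52)<.06)&(uv[:,1]<260)
    print(nm,m.sum(),cv2.minAreaRect((P[m][:,:2]*1000).astype(np.float32)) if m.sum() else '')
E
```

```text
t 18.1333 delta cm [-0.663 -0.257  0.682] rot [-0.0025 -0.002   0.0098] F [ 0.29  0.18 -0.2 ] w 0.04991078104504039
t 18.1833 delta cm [-0.653 -0.282  0.734] rot [-0.0018 -0.0014  0.0095] F [-0.52 -0.03 -0.33] w 0.04976390694978126
head 446 ((518.809814453125, -308.02227783203125), (13.577969551086426, 21.540178298950195), 88.6082534790039)
plate far top 787 ((519.4320068359375, -296.7327880859375), (54.641448974609375, 103.33894348144531), 88.78726196289062)
```

View pics/wl.png

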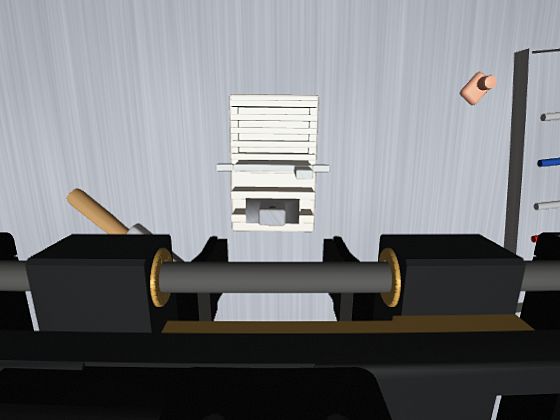

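Request:
{"api": "send_rows", "payload": {
  "deltas": [
    {"tx": -0.65, "ty": -0.3, "tz": 1, "rx": 0, "ry": 0, "rz": 0.01},
    {"tx": -0.65, "ty": -0.3, "tz": 4, "rx": 0, "ry": 0, "rz": 0.01},
    {"tx": -0.65, "ty": -0.3, "tz": 7.5, "rx": 0, "ry": 0, "rz": 0.01},
    {"tx": -0.65, "ty": -0.3, "tz": 8, "rx": 0, "ry": 0, "rz": 0.01},
    {"tx": -0.65, "ty": -0.3, "tz": 8, "rx": 0, "ry": 0, "rz": 0.01}
  ]
}}

```text
time: 18.6
position: [0.5177, -0.3073, 0.1257]
tool_rot: [0.715, 0.699, -0.0, -0.004]
ft_force: [0.7, 0.5, 0.6]
grip_width: 0.05
```

Request:
{"api": "send_rows", "payload": {
  "deltas": [
    {"tx": 0, "ty": 0, "tz": 0, "rx": 0, "ry": 0, "rz": 0}
  ]
}}

```text
time: 18.68
position: [0.5199, -0.309, 0.1287]
tool_rot: [0.715, 0.699, -0.0, 0.0]
ft_force: [-0.3, 0.8, -1.2]
grip_width: 0.0499
```

```bash
python3 -c "
from h import *
delta([.519,-.3081,.079],-1.2)
delta([.519,-.3081,.079],-1.2)"
```

```text
t 18.6833 delta cm [ 0.092 -0.089  4.974] rot [ 0.      0.0001 -0.0027] F [-0.26  0.81 -1.16] w 0.04994571351914783
t 18.6833 delta cm [ 0.092 -0.089  4.974] rot [ 0.      0.0001 -0.0027] F [-0.26  0.81 -1.16] w 0.04994571351914783
```

Request:
{"api": "send_rows", "payload": {
  "deltas": [
    {"tx": 0, "ty": 0, "tz": 1.5, "rx": 0, "ry": 0, "rz": 0},
    {"tx": 0, "ty": 0, "tz": 3.5, "rx": 0, "ry": 0, "rz": 0},
    {"tx": 0, "ty": 0, "tz": 4.9, "rx": 0, "ry": 0, "rz": 0},
    {"tx": 0, "ty": 0, "tz": 4.9, "rx": 0, "ry": 0, "rz": 0}
  ]
}}

```text
time: 19.02
position: [0.5194, -0.3085, 0.0792]
tool_rot: [0.715, 0.699, -0.0, -0.001]
ft_force: [-1.3, 0.1, -0.1]
grip_width: 0.0501
```

Request:
{"api": "send_rows", "payload": {
  "claw": 0,
  "squeeze": 50,
  "deltas": [
    {"tx": 0, "ty": 0, "tz": 0, "rx": 0, "ry": 0, "rz": 0},
    {"tx": 0, "ty": 0, "tz": 0, "rx": 0, "ry": 0, "rz": 0},
    {"tx": 0, "ty": 0, "tz": 0, "rx": 0, "ry": 0, "rz": 0},
    {"tx": 0, "ty": 0, "tz": 0, "rx": 0, "ry": 0, "rz": 0},
    {"tx": 0, "ty": 0, "tz": 0, "rx": 0, "ry": 0, "rz": 0}
  ]
}}

```text
time: 19.43
position: [0.5202, -0.3091, 0.0806]
tool_rot: [0.715, 0.699, 0.0, 0.001]
ft_force: [-0.2, -0.6, -0.4]
grip_width: 0.0244
```

Request:
{"api": "send_rows", "payload": {
  "deltas": [
    {"tx": 0, "ty": 0, "tz": 0, "rx": 0, "ry": 0, "rz": 0}
  ]
}}

```text
time: 19.52
position: [0.52, -0.309, 0.0803]
tool_rot: [0.715, 0.699, -0.0, 0.001]
ft_force: [-1.3, -0.9, 3.4]
grip_width: 0.0214
```

Request:
{"api": "send_rows", "payload": {
  "deltas": [
    {"tx": 0, "ty": 0, "tz": -1, "rx": 0, "ry": 0, "rz": 0},
    {"tx": 0, "ty": 0, "tz": -3.5, "rx": 0, "ry": 0, "rz": 0},
    {"tx": 0, "ty": 0, "tz": -7, "rx": 0, "ry": 0, "rz": 0},
    {"tx": 0, "ty": 0, "tz": -11, "rx": 0, "ry": 0, "rz": 0},
    {"tx": 0, "ty": 0, "tz": -13, "rx": 0, "ry": 0, "rz": 0}
  ]
}}

```text
time: 19.93
position: [0.521, -0.3097, 0.2143]
tool_rot: [0.715, 0.699, 0.0, 0.003]
ft_force: [1.5, -0.7, -2.3]
grip_width: 0.0211
```

```bash
python3 -c "
from h import *
# key flat at y=17.2 -> origin +4.25 -> head +11
print(fr(0,.0172+.01525,.21))
delta(fr(0,.0172+.01525-.001,.21),10.1)
"
```

```text
[0.53505903 0.16270293 0.21      ]
t 19.9333 delta cm [47.16   0.295  0.252] rot [ 0.0042  0.0042 -0.2001] F [ 1.49 -0.66 -2.31] w 0.02114000838917784
```

Request:
{"api": "send_rows", "payload": {
  "deltas": [
    {"tx": 3.5, "ty": 0, "tz": 0, "rx": 0, "ry": 0, "rz": -0.02},
    {"tx": 7.5, "ty": 0, "tz": 0, "rx": 0, "ry": 0, "rz": -0.04},
    {"tx": 11.5, "ty": 0, "tz": 0, "rx": 0, "ry": 0, "rz": -0.06},
    {"tx": 15.5, "ty": 0, "tz": 0, "rx": 0, "ry": 0, "rz": -0.08},
    {"tx": 19.5, "ty": 0, "tz": 0, "rx": 0, "ry": 0, "rz": -0.1}
  ]
}}

```text
time: 20.35
position: [0.5236, -0.1119, 0.21]
tool_rot: [0.68, 0.734, 0.0, -0.0]
ft_force: [0.9, 0.9, -2.0]
grip_width: 0.0216
```

Request:
{"api": "send_rows", "payload": {
  "deltas": [
    {"tx": 4, "ty": 0.6, "tz": 0, "rx": 0, "ry": 0, "rz": -0.02},
    {"tx": 8, "ty": 1.2, "tz": 0, "rx": 0, "ry": 0, "rz": -0.04},
    {"tx": 12, "ty": 1.8, "tz": 0, "rx": 0, "ry": 0, "rz": -0.06},
    {"tx": 16, "ty": 2.4, "tz": 0, "rx": 0, "ry": 0, "rz": -0.08},
    {"tx": 20, "ty": 3, "tz": 0, "rx": 0, "ry": 0, "rz": -0.1}
  ]
}}

```text
time: 20.77
position: [0.5384, 0.09, 0.21]
tool_rot: [0.642, 0.767, -0.0, -0.0]
ft_force: [1.3, -0.4, -1.5]
grip_width: 0.0215
```

```bash
python3 -c "
from h import *
delta(fr(0,.0172+.01525-.001,.21),10.1)
"
```

```text
t 20.7667 delta cm [ 7.115e+00  9.520e-01 -2.000e-03] rot [-0.0004 -0.0002  0.0007] F [ 1.35 -0.36 -1.55] w 0.021534823364899522
```

Request:
{"api": "send_rows", "payload": {
  "deltas": [
    {"tx": 3.5, "ty": 0.5, "tz": 0, "rx": 0, "ry": 0, "rz": 0},
    {"tx": 6, "ty": 0.9, "tz": 0, "rx": 0, "ry": 0, "rz": 0},
    {"tx": 6.8, "ty": 0.9, "tz": 0, "rx": 0, "ry": 0, "rz": 0},
    {"tx": 6.8, "ty": 0.9, "tz": 0, "rx": 0, "ry": 0, "rz": 0},
    {"tx": 6.8, "ty": 0.9, "tz": 0, "rx": 0, "ry": 0, "rz": 0}
  ]
}}

```text
time: 21.18
position: [0.5356, 0.1561, 0.2096]
tool_rot: [0.642, 0.767, -0.001, 0.0]
ft_force: [0.1, -0.8, -1.7]
grip_width: 0.0211
```

Request:
{"api": "send_rows", "payload": {
  "deltas": [
    {"tx": 0, "ty": 0, "tz": 0, "rx": 0, "ry": 0, "rz": 0}
  ]
}}

```text
time: 21.27
position: [0.536, 0.1551, 0.2096]
tool_rot: [0.643, 0.766, -0.0, 0.0]
ft_force: [-0.2, 0.2, -2.5]
grip_width: 0.0215
```

```bash
python3 look.py wm 0 .03145 .158 10.1
```

```text
t 21.2667 delta cm [0.664 0.042 5.157] rot [-0.0004  0.0008 -0.0012] F [-0.16  0.17 -2.52] w 0.021523360412697222
t 21.3167 delta cm [0.686 0.031 5.158] rot [-0.0003  0.0005 -0.002 ] F [ 0.28 -0.32 -2.25] w 0.0212467454601151
```

View pics/wm.png

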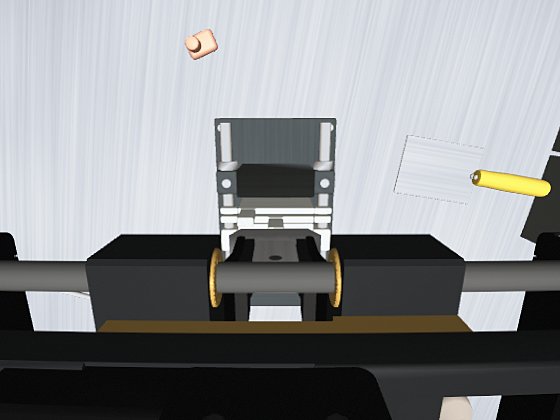

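Request:
{"api": "send_rows", "payload": {
  "deltas": [
    {"tx": 0.75, "ty": 0, "tz": 0.5, "rx": 0, "ry": 0, "rz": 0},
    {"tx": 0.75, "ty": 0, "tz": 2, "rx": 0, "ry": 0, "rz": 0},
    {"tx": 0.75, "ty": 0, "tz": 4, "rx": 0, "ry": 0, "rz": 0},
    {"tx": 0.75, "ty": 0, "tz": 5, "rx": 0, "ry": 0, "rz": 0},
    {"tx": 0.75, "ty": 0, "tz": 5, "rx": 0, "ry": 0, "rz": 0}
  ]
}}

```text
time: 21.73
position: [0.5327, 0.1631, 0.1569]
tool_rot: [0.643, 0.766, -0.002, -0.002]
ft_force: [0.0, -0.1, -2.1]
grip_width: 0.0212
```

Request:
{"api": "send_rows", "payload": {
  "deltas": [
    {"tx": 0, "ty": 0, "tz": 0, "rx": 0, "ry": 0, "rz": 0}
  ]
}}

```text
time: 21.82
position: [0.5344, 0.1635, 0.1589]
tool_rot: [0.643, 0.766, -0.001, -0.001]
ft_force: [0.9, -0.0, -1.1]
grip_width: 0.0216
```

```bash
python3 look.py wn 0 .03145 .158 10.1; python3 - <<'E'
from h import *
import pickle
c=pickle.load(open('wn.pkl','rb'))
P,uv=cloud(c)
F=np.c_[P[:,:2]@EX-BX,P[:,:2]@EY-BY,P[:,2]]*1000
for v in range(170,250,6):
    m=(uv[:,1]==v)&(abs(uv[:,0]-278)<8); print(v,np.median(F[m],axis=0).round(1))
m=(abs(F[:,0])<24)&(F[:,2]>90)&(F[:,2]<150)&(F[:,1]>15)&(uv[:,1]<262)
A=np.c_[F[m][:,0],F[m][:,2],np.ones(m.sum())]; s=np.linalg.lstsq(A,F[m][:,1],rcond=None)[0]; print('taper',m.sum(),s,'y at z=foot88',s[1]*88+s[2])
c=save('side','sn.png'); im=c['color'][:,:,::-1]
cv2.imwrite('pics/snz.png',cv2.resize(im[130:260,190:330],None,fx=4,fy=4,interpolation=cv2.INTER_CUBIC))
E
```

```text
t 21.8167 delta cm [-0.188  0.052  0.095] rot [-0.0017 -0.0002 -0.0011] F [ 0.88 -0.   -1.06] w 0.021565336652120636
t 21.8667 delta cm [-0.19  -0.022  0.173] rot [ 0.0003 -0.     -0.0009] F [-1.22 -0.21 -3.15] w 0.021570234559298743
170 [ 2.4 58.8 12.1]
176 [ 2.4 53.2 12.4]
182 [ 2.3 50.5 30.5]
188 [ 2.1 50.6 59.2]
194 [ 2.  48.4 72.3]
200 [ 2.  43.7 72.6]
206 [ 2.  38.9 72.5]
212 [ 2.  34.1 72.7]
218 [ 2.  29.2 72.5]
224 [ 2.2 16.2 46.3]
230 [  1.8  31.1 108.8]
236 [  1.5  42.1 152.7]
242 [  1.5  40.5 157.6]
248 [  1.4  40.6 166.7]
taper 453 [1.92123620e-03 2.61406040e-01 2.66472155e+00] y at z=foot88 25.668453048887358
```

View pics/wnz.png

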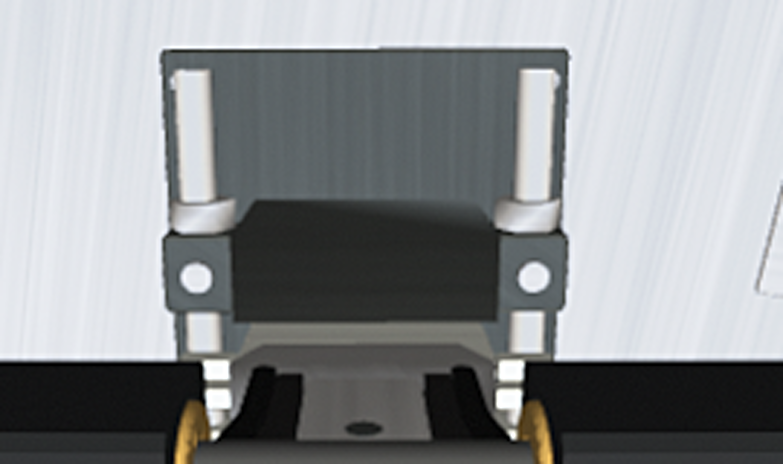

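View pics/snz.png

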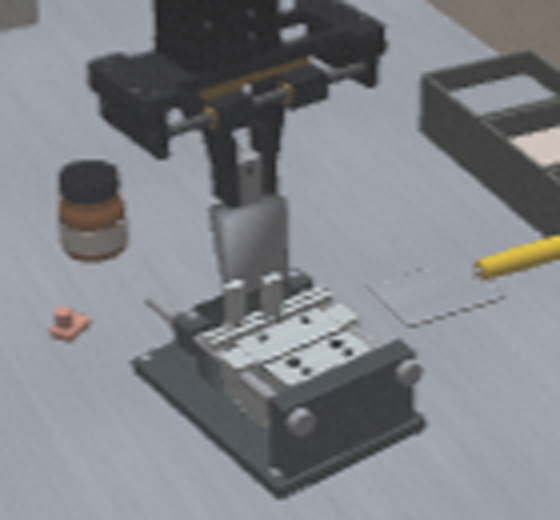

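```bash
python3 - <<'E'
from h import *
import pickle
c=pickle.load(open('wn.pkl','rb'))
P,uv=cloud(c)
F=np.c_[P[:,:2]@EX-BX,P[:,:2]@EY-BY,P[:,2]]*1000
m=(abs(F[:,0])>38)&(abs(F[:,0])<52)&(F[:,2]>70.5)&(F[:,2]<78)&(F[:,1]<22)&(F[:,1]>-5)
h,b=np.histogram(F[m][:,1],bins=np.arange(-5,23,1)); print(list(zip(b.astype(int),h)))
m=(abs(F[:,0])<30)&(F[:,2]>70)&(F[:,2]<75)&(F[:,1]>20)&(F[:,1]<60); print('crosshead top y',np.percentile(F[m][:,1],[0.5,2,98,99.5]))
m=(abs(F[:,0])<24)&(F[:,2]>90)&(F[:,2]<135)&(F[:,1]>20)&(uv[:,1]<262); 
print(np.c_[F[m][::15,1]-(F[m][::15,2])*.25].ravel().round(1))
g=c['color'].astype(float).mean(2)
# ear edge px columns
for col in (222,326): print(col,g[225:262,col].round(0).tolist())
print([proj(c,np.array([fr(x,y,z)])).round(1).tolist() for x,y,z in ((-.045,.016,.074),(-.045,.010,.074),(.045,.016,.074),(0,.0264,.072))])
E
```

```text
[(np.int64(-5), np.int64(0)), (np.int64(-4), np.int64(0)), (np.int64(-3), np.int64(0)), (np.int64(-2), np.int64(0)), (np.int64(-1), np.int64(0)), (np.int64(0), np.int64(0)), (np.int64(1), np.int64(0)), (np.int64(2), np.int64(7)), (np.int64(3), np.int64(12)), (np.int64(4), np.int64(14)), (np.int64(5), np.int64(15)), (np.int64(6), np.int64(15)), (np.int64(7), np.int64(28)), (np.int64(8), np.int64(4)), (np.int64(9), np.int64(2)), (np.int64(10), np.int64(11)), (np.int64(11), np.int64(14)), (np.int64(12), np.int64(15)), (np.int64(13), np.int64(15)), (np.int64(14), np.int64(15)), (np.int64(15), np.int64(27)), (np.int64(16), np.int64(46)), (np.int64(17), np.int64(0)), (np.int64(18), np.int64(0)), (np.int64(19), np.int64(0)), (np.int64(20), np.int64(0)), (np.int64(21), np.int64(0))]
crosshead top y [26.47368844 26.74803838 50.5277678  50.68917305]
[3.7 3.8 3.7 3.7 3.8 4.  3.8 3.9 3.9 4.  4.  4.1 4.1 4.1 4.1 4.1 4.2 4.2
 4.2 4.2]
222 [227.0, 226.0, 227.0, 227.0, 230.0, 224.0, 168.0, 101.0, 110.0, 224.0, 255.0, 254.0, 254.0, 255.0, 255.0, 254.0, 146.0, 112.0, 121.0, 236.0, 255.0, 255.0, 255.0, 255.0, 255.0, 250.0, 212.0, 234.0, 207.0, 190.0, 180.0, 145.0, 88.0, 98.0, 123.0, 129.0, 101.0]
326 [158.0, 161.0, 162.0, 164.0, 168.0, 173.0, 147.0, 106.0, 106.0, 219.0, 255.0, 251.0, 250.0, 250.0, 254.0, 254.0, 177.0, 102.0, 109.0, 224.0, 255.0, 251.0, 250.0, 251.0, 253.0, 246.0, 201.0, 196.0, 203.0, 207.0, 186.0, 136.0, 109.0, 207.0, 255.0, 252.0, 140.0]
[[[218.6, 234.5]], [[218.9, 241.6]], [[332.2, 234.5]], [[275.4, 221.2]]]
```

Request:
{"api": "send_rows", "payload": {
  "deltas": [
    {"tx": -0.04, "ty": 0, "tz": 0.5, "rx": 0, "ry": 0, "rz": 0},
    {"tx": -0.04, "ty": 0, "tz": 1, "rx": 0, "ry": 0, "rz": 0},
    {"tx": -0.06, "ty": 0, "tz": 1.5, "rx": 0, "ry": 0, "rz": 0},
    {"tx": -0.1, "ty": 0, "tz": 1.7, "rx": 0, "ry": 0, "rz": 0},
    {"tx": -0.1, "ty": 0, "tz": 1.7, "rx": 0, "ry": 0, "rz": 0}
  ]
}}

```text
time: 22.33
position: [0.5343, 0.1628, 0.1418]
tool_rot: [0.642, 0.767, -0.001, -0.001]
ft_force: [-0.6, -0.1, -2.2]
grip_width: 0.0214
```

```bash
python3 -c "
from h import *
o=robot.get_obs();print(o['ft_force'],o['moment'],o['position'])
c=save('wrist','wo.png')
im=c['color'][:,:,::-1]
cv2.imwrite('pics/woz.png',cv2.resize(im[110:270,150:420],None,fx=2.9,fy=2.9,interpolation=cv2.INTER_CUBIC))
o=robot.get_obs();print(o['ft_force'],o['moment'],o['position'])"
```

```text
[-0.57442635 -0.06022494 -2.23784841] [-0.03311671  0.06476525  0.02901147] [0.53430638 0.16279848 0.14178887]
[-1.45581513  0.10991078 -1.40881418] [-0.01741316  0.03090424 -0.0248721 ] [0.53456009 0.16286377 0.14210907]
```

View pics/woz.png

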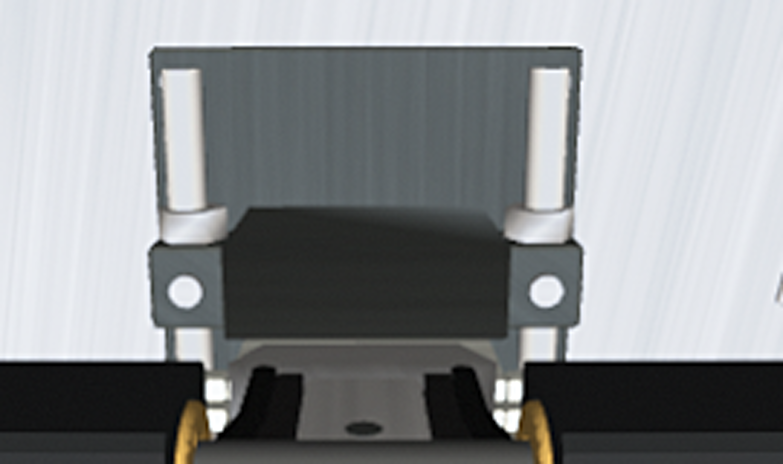

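Request:
{"api": "send_rows", "payload": {
  "deltas": [
    {"tx": -0.08, "ty": 0, "tz": 0.3, "rx": 0, "ry": 0, "rz": 0},
    {"tx": -0.15, "ty": 0, "tz": 0.6, "rx": 0, "ry": 0, "rz": 0},
    {"tx": -0.25, "ty": 0, "tz": 1, "rx": 0, "ry": 0, "rz": 0},
    {"tx": -0.25, "ty": 0, "tz": 1, "rx": 0, "ry": 0, "rz": 0}
  ]
}}

```text
time: 22.72
position: [0.5348, 0.1602, 0.1317]
tool_rot: [0.642, 0.766, -0.001, -0.0]
ft_force: [-0.2, 0.6, -2.2]
grip_width: 0.0216
```

Request:
{"api": "send_rows", "payload": {
  "deltas": [
    {"tx": -0.08, "ty": 0, "tz": 0.3, "rx": 0, "ry": 0, "rz": 0},
    {"tx": -0.15, "ty": 0, "tz": 0.6, "rx": 0, "ry": 0, "rz": 0},
    {"tx": -0.25, "ty": 0, "tz": 1, "rx": 0, "ry": 0, "rz": 0},
    {"tx": -0.25, "ty": 0, "tz": 1, "rx": 0, "ry": 0, "rz": 0}
  ]
}}

```text
time: 23.05
position: [0.5352, 0.1578, 0.1217]
tool_rot: [0.642, 0.767, -0.001, -0.001]
ft_force: [0.1, 0.2, -1.7]
grip_width: 0.0216
```

```bash
python3 -c "
from h import *
o=robot.get_obs();print(o['ft_force'],o['moment'],o['position'])
c=save('side','sp.png')
im=c['color'][:,:,::-1]
cv2.imwrite('pics/spz.png',cv2.resize(im[160:260,210:310],None,fx=6,fy=6,interpolation=cv2.INTER_CUBIC))
o=robot.get_obs();print(o['ft_force'],o['moment'],o['position'])"
```

```text
[ 0.05872613  0.1792908  -1.67777034] [0.0019257  0.09303559 0.02533816] [0.53524766 0.1577568  0.12167126]
[-0.50035046 -0.68361769 -1.56662676] [-0.00965923  0.04547894 -0.00983509] [0.53534713 0.15780038 0.12197464]
```

View pics/spz.png

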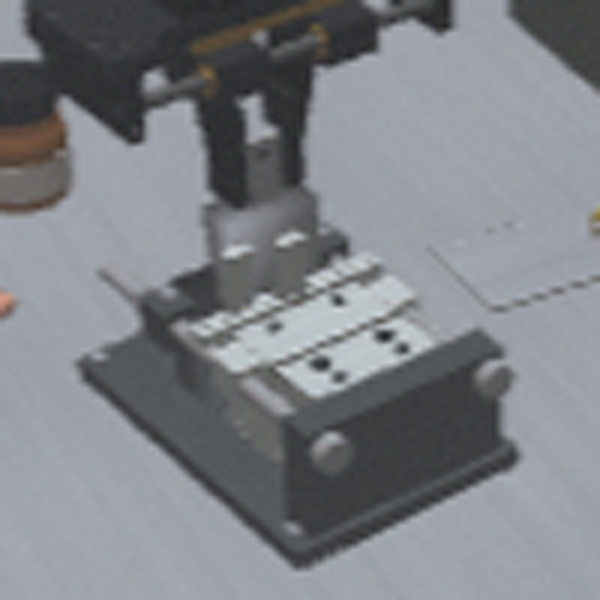

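Request:
{"api": "send_rows", "payload": {
  "deltas": [
    {"tx": -0.06, "ty": 0, "tz": 0.25, "rx": 0, "ry": 0, "rz": 0},
    {"tx": -0.12, "ty": 0, "tz": 0.5, "rx": 0, "ry": 0, "rz": 0},
    {"tx": -0.12, "ty": 0, "tz": 0.5, "rx": 0, "ry": 0, "rz": 0}
  ]
}}

```text
time: 23.35
position: [0.5358, 0.1571, 0.1171]
tool_rot: [0.642, 0.766, 0.0, -0.0]
ft_force: [-0.8, 1.7, -1.7]
grip_width: 0.0217
```

Request:
{"api": "send_rows", "payload": {
  "deltas": [
    {"tx": -0.06, "ty": 0, "tz": 0.25, "rx": 0, "ry": 0, "rz": 0},
    {"tx": -0.12, "ty": 0, "tz": 0.5, "rx": 0, "ry": 0, "rz": 0},
    {"tx": -0.12, "ty": 0, "tz": 0.5, "rx": 0, "ry": 0, "rz": 0}
  ]
}}

```text
time: 23.6
position: [0.5363, 0.1559, 0.1123]
tool_rot: [0.642, 0.766, 0.0, -0.0]
ft_force: [0.2, 3.0, -2.5]
grip_width: 0.0212
```

Request:
{"api": "send_rows", "payload": {
  "deltas": [
    {"tx": -0.05, "ty": 0, "tz": 0.2, "rx": 0, "ry": 0, "rz": 0},
    {"tx": -0.1, "ty": 0, "tz": 0.4, "rx": 0, "ry": 0, "rz": 0},
    {"tx": -0.1, "ty": 0, "tz": 0.4, "rx": 0, "ry": 0, "rz": 0}
  ]
}}

```text
time: 23.85
position: [0.5364, 0.1548, 0.1082]
tool_rot: [0.642, 0.766, 0.0, -0.0]
ft_force: [-0.3, 3.3, -1.8]
grip_width: 0.0217
```

Request:
{"api": "send_rows", "payload": {
  "deltas": [
    {"tx": -0.05, "ty": 0, "tz": 0.2, "rx": 0, "ry": 0, "rz": 0},
    {"tx": -0.1, "ty": 0, "tz": 0.4, "rx": 0, "ry": 0, "rz": 0},
    {"tx": -0.1, "ty": 0, "tz": 0.4, "rx": 0, "ry": 0, "rz": 0}
  ]
}}

```text
time: 24.1
position: [0.5364, 0.1537, 0.1041]
tool_rot: [0.642, 0.766, 0.0, -0.0]
ft_force: [0.8, 4.0, -1.3]
grip_width: 0.0214
```

Request:
{"api": "send_rows", "payload": {
  "deltas": [
    {"tx": 0, "ty": 0, "tz": 0.15, "rx": 0, "ry": 0, "rz": 0},
    {"tx": 0, "ty": 0, "tz": 0.15, "rx": 0, "ry": 0, "rz": 0},
    {"tx": 0, "ty": 0, "tz": 0.15, "rx": 0, "ry": 0, "rz": 0}
  ]
}}

```text
time: 24.35
position: [0.5365, 0.1535, 0.1028]
tool_rot: [0.642, 0.767, -0.0, 0.0]
ft_force: [0.1, 2.3, -1.0]
grip_width: 0.0215
```

Request:
{"api": "send_rows", "payload": {
  "deltas": [
    {"tx": 0, "ty": 0, "tz": 0.15, "rx": 0, "ry": 0, "rz": 0},
    {"tx": 0, "ty": 0, "tz": 0.15, "rx": 0, "ry": 0, "rz": 0},
    {"tx": 0, "ty": 0, "tz": 0.15, "rx": 0, "ry": 0, "rz": 0}
  ]
}}

```text
time: 24.6
position: [0.5367, 0.1532, 0.1015]
tool_rot: [0.642, 0.767, -0.0, 0.0]
ft_force: [0.1, 0.9, -0.5]
grip_width: 0.0216
```

Request:
{"api": "send_rows", "payload": {
  "deltas": [
    {"tx": -0.03, "ty": 0, "tz": 0.15, "rx": 0, "ry": 0, "rz": 0},
    {"tx": -0.03, "ty": 0, "tz": 0.15, "rx": 0, "ry": 0, "rz": 0},
    {"tx": -0.03, "ty": 0, "tz": 0.15, "rx": 0, "ry": 0, "rz": 0}
  ]
}}

```text
time: 24.85
position: [0.5369, 0.1529, 0.1001]
tool_rot: [0.642, 0.767, -0.0, 0.0]
ft_force: [0.1, -0.1, 2.3]
grip_width: 0.0212
```

Request:
{"api": "send_rows", "payload": {
  "deltas": [
    {"tx": -0.03, "ty": 0, "tz": 0.15, "rx": 0, "ry": 0, "rz": 0},
    {"tx": -0.03, "ty": 0, "tz": 0.15, "rx": 0, "ry": 0, "rz": 0},
    {"tx": -0.03, "ty": 0, "tz": 0.15, "rx": 0, "ry": 0, "rz": 0}
  ]
}}

```text
time: 25.1
position: [0.5371, 0.1527, 0.0995]
tool_rot: [0.642, 0.767, 0.0, 0.001]
ft_force: [-1.2, -1.2, 6.8]
grip_width: 0.0215
```

```bash
cat > sd.py <<'E'
from h import *
import sys
n=sys.argv[1]
o=robot.get_obs();print(o['ft_force'],o['moment'],o['position'])
c=save('side',n+'.png')
im=c['color'][:,:,::-1]
cv2.imwrite('pics/'+n+'z.png',cv2.resize(im[200:250,220:300],None,fx=9,fy=9,interpolation=cv2.INTER_CUBIC))
E
python3 sd.py sq
```

```text
[-1.19592935 -1.23308088  6.83549643] [0.11095256 0.35584474 0.03283343] [0.53705052 0.1527221  0.09948575]
```

View pics/sqz.png

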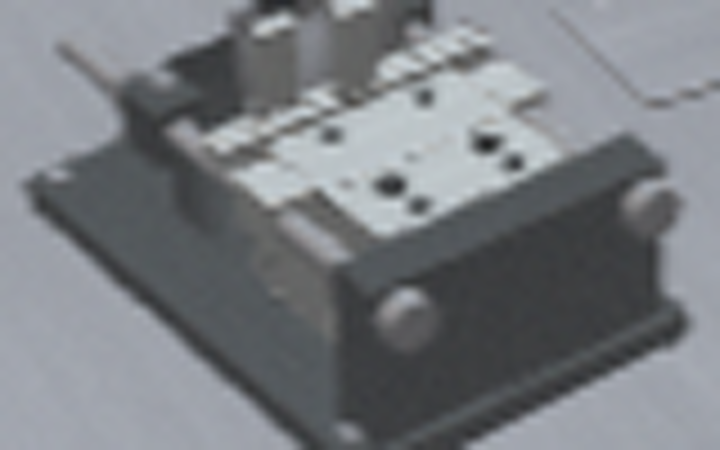

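Request:
{"api": "send_rows", "payload": {
  "deltas": [
    {"tx": -0.05, "ty": 0, "tz": 0.12, "rx": 0, "ry": 0, "rz": 0},
    {"tx": -0.05, "ty": 0, "tz": 0.12, "rx": 0, "ry": 0, "rz": 0},
    {"tx": -0.05, "ty": 0, "tz": 0.12, "rx": 0, "ry": 0, "rz": 0}
  ]
}}

```text
time: 25.4
position: [0.5372, 0.1526, 0.0993]
tool_rot: [0.642, 0.767, 0.001, 0.001]
ft_force: [-2.1, 0.3, 14.6]
grip_width: 0.0214
```

Request:
{"api": "send_rows", "payload": {
  "deltas": [
    {"tx": 0, "ty": 0, "tz": 0, "rx": 0, "ry": 0, "rz": 0},
    {"tx": 0, "ty": 0, "tz": 0, "rx": 0, "ry": 0, "rz": 0},
    {"tx": 0, "ty": 0, "tz": 0, "rx": 0, "ry": 0, "rz": 0}
  ]
}}

```text
time: 25.65
position: [0.5372, 0.1527, 0.0993]
tool_rot: [0.642, 0.767, 0.001, 0.001]
ft_force: [-3.4, 0.7, 12.3]
grip_width: 0.0211
```

```bash
python3 sd.py sr; python3 - <<'E'
from h import *
import pickle
c=save('wrist','wr.png'); pickle.dump(c,open('wr.pkl','wb'))
c=save('top','tr.png'); im=c['color'][:,:,::-1]
cv2.imwrite('pics/trz.png',cv2.resize(im[180:270,180:290],None,fx=6,fy=6,interpolation=cv2.INTER_CUBIC))
o=robot.get_obs();print(o['ft_force'],o['position'],o['time'])
E
```

```text
[-3.35074253  0.74875319 12.32593377] [0.25502911 0.67409535 0.10583645] [0.5371574  0.15265337 0.09926836]
[-2.45092598  0.70206145 14.29650563] [0.53715589 0.15266548 0.09928649] 25.8
```

View pics/srz.png

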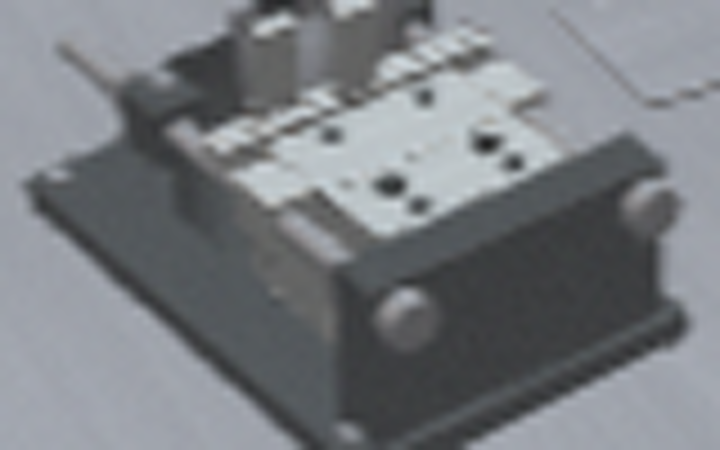

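View pics/trz.png

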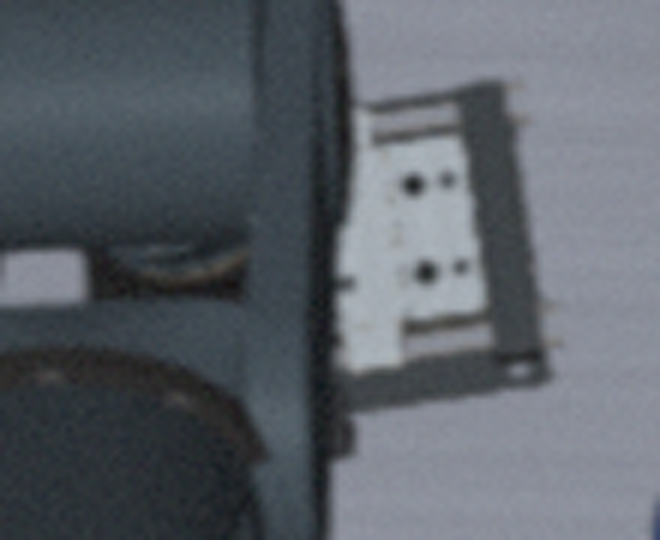

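View pics/wr.png

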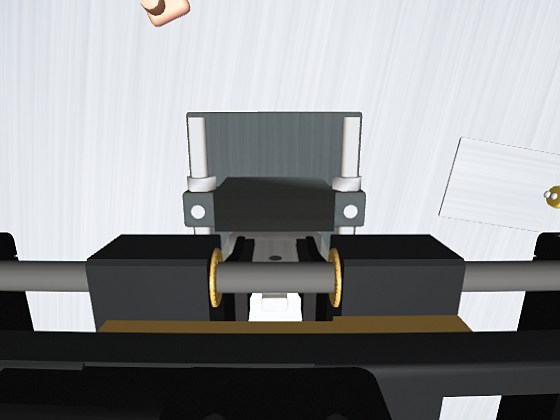

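```bash
python3 - <<'E'
from h import *
a=cv2.imread('pics/top0.png').astype(float).mean(2); b=cv2.imread('pics/tr.png').astype(float).mean(2)
for r in (208,212,216,220,224,228):
    print(r,'open',a[r-1:r+2,236:258].mean(0).round(0).tolist()); print('   now',b[r-1:r+2,236:258].mean(0).round(0).tolist())
E
```

```text
208 open [153.0, 153.0, 151.0, 153.0, 154.0, 151.0, 127.0, 102.0, 123.0, 147.0, 147.0, 137.0, 126.0, 127.0, 139.0, 149.0, 147.0, 134.0, 122.0, 131.0, 143.0, 124.0]
   now [45.0, 41.0, 85.0, 137.0, 167.0, 176.0, 172.0, 173.0, 171.0, 170.0, 164.0, 156.0, 141.0, 143.0, 160.0, 171.0, 167.0, 151.0, 138.0, 149.0, 161.0, 141.0]
212 open [150.0, 153.0, 153.0, 152.0, 152.0, 155.0, 142.0, 113.0, 97.0, 124.0, 137.0, 120.0, 94.0, 98.0, 124.0, 145.0, 149.0, 145.0, 141.0, 143.0, 150.0, 140.0]
   now [43.0, 56.0, 107.0, 151.0, 169.0, 175.0, 175.0, 172.0, 164.0, 160.0, 157.0, 134.0, 108.0, 111.0, 142.0, 166.0, 170.0, 165.0, 160.0, 165.0, 170.0, 158.0]
216 open [156.0, 156.0, 152.0, 152.0, 153.0, 154.0, 151.0, 126.0, 91.0, 111.0, 143.0, 150.0, 154.0, 156.0, 155.0, 157.0, 154.0, 153.0, 153.0, 153.0, 155.0, 149.0]
   now [50.0, 89.0, 141.0, 169.0, 173.0, 173.0, 175.0, 175.0, 175.0, 170.0, 167.0, 171.0, 173.0, 174.0, 179.0, 177.0, 175.0, 173.0, 172.0, 175.0, 176.0, 170.0]
220 open [157.0, 156.0, 153.0, 152.0, 154.0, 156.0, 153.0, 145.0, 120.0, 92.0, 116.0, 146.0, 151.0, 152.0, 153.0, 157.0, 155.0, 153.0, 152.0, 152.0, 154.0, 154.0]
   now [109.0, 155.0, 173.0, 177.0, 172.0, 173.0, 173.0, 174.0, 172.0, 164.0, 161.0, 169.0, 172.0, 173.0, 174.0, 177.0, 175.0, 174.0, 173.0, 171.0, 174.0, 174.0]
224 open [153.0, 154.0, 156.0, 151.0, 152.0, 154.0, 154.0, 149.0, 128.0, 93.0, 105.0, 138.0, 137.0, 107.0, 71.0, 70.0, 103.0, 133.0, 143.0, 123.0, 98.0, 105.0]
   now [123.0, 163.0, 173.0, 175.0, 174.0, 172.0, 172.0, 174.0, 174.0, 171.0, 162.0, 158.0, 154.0, 122.0, 82.0, 80.0, 116.0, 150.0, 163.0, 144.0, 112.0, 121.0]
228 open [107.0, 129.0, 151.0, 153.0, 150.0, 153.0, 154.0, 152.0, 150.0, 124.0, 91.0, 116.0, 144.0, 144.0, 138.0, 137.0, 146.0, 151.0, 154.0, 152.0, 153.0, 153.0]
   now [92.0, 119.0, 135.0, 158.0, 172.0, 173.0, 171.0, 173.0, 172.0, 172.0, 167.0, 165.0, 167.0, 164.0, 155.0, 154.0, 164.0, 174.0, 176.0, 171.0, 174.0, 174.0]
```

Request:
{"api": "send_rows", "payload": {
  "deltas": [
    {"tx": 0, "ty": -0.05, "tz": 0, "rx": 0, "ry": 0, "rz": 0},
    {"tx": 0, "ty": -0.05, "tz": 0, "rx": 0, "ry": 0, "rz": 0},
    {"tx": 0, "ty": -0.05, "tz": 0, "rx": 0, "ry": 0, "rz": 0}
  ]
}}

```text
time: 26.05
position: [0.5371, 0.1526, 0.0993]
tool_rot: [0.642, 0.767, 0.001, 0.001]
ft_force: [-1.6, 0.6, 12.8]
grip_width: 0.0215
```

Request:
{"api": "send_rows", "payload": {
  "deltas": [
    {"tx": 0, "ty": -0.02, "tz": 0.03, "rx": 0, "ry": 0, "rz": 0},
    {"tx": 0, "ty": -0.02, "tz": 0.03, "rx": 0, "ry": 0, "rz": 0},
    {"tx": 0, "ty": -0.02, "tz": 0.03, "rx": 0, "ry": 0, "rz": 0},
    {"tx": 0, "ty": -0.02, "tz": 0.03, "rx": 0, "ry": 0, "rz": 0}
  ]
}}

```text
time: 26.38
position: [0.5371, 0.1526, 0.0993]
tool_rot: [0.642, 0.767, 0.001, 0.001]
ft_force: [-1.4, 0.6, 14.4]
grip_width: 0.0216
```

```bash
python3 - <<'E'
from h import *
b0=cv2.imread('pics/tr.png').astype(float).mean(2)
ims=[];side=[]
for i in range(4):
    ims.append(robot.camera('top')['color'].astype(float)); side.append(robot.camera('side')['color'].astype(float)); o=robot.get_obs(); print(o['ft_force'].round(1),o['position'].round(4),o['time'])
I=np.mean(ims,0); S=np.mean(side,0); b=I.mean(2)
a=cv2.imread('pics/top0.png').astype(float).mean(2)
for r in range(214,231,2):
    def D(x,c0,c1):
        p=x[r-1:r+2,c0:c1].mean(0); return (np.median(x[r-1:r+2,238:256])*(c1-c0)-p.sum())/np.median(x[r-1:r+2,238:256])
    print(r,'open',round(D(a,242,248),2),'before',round(D(b0,243,249),2),'now',round(D(b,243,249),2), b[r-1:r+2,242:252].mean(0).round(0).tolist())
cv2.imwrite('pics/tsz.png',cv2.resize(I[195:250,225:285,::-1].astype(np.uint8),None,fx=10,fy=10,interpolation=cv2.INTER_CUBIC))
cv2.imwrite('pics/ssz.png',cv2.resize(S[205:245,230:295,::-1].astype(np.uint8),None,fx=11,fy=11,interpolation=cv2.INTER_CUBIC))
s0=cv2.imread('pics/side0.png');cv2.imwrite('pics/s0z.png',cv2.resize(s0[205:245,230:295],None,fx=11,fy=11,interpolation=cv2.INTER_CUBIC))
E
```

```text
[-2.   1.2 15.3] [0.5371 0.1526 0.0993] 26.4833
[-1.4  0.3 15.1] [0.5372 0.1526 0.0993] 26.5833
[-0.9 -0.1 15.1] [0.5371 0.1526 0.0993] 26.6833
[-1.3  0.8 14. ] [0.5372 0.1526 0.0993] 26.7833
214 open 0.9 before 0.13 now 0.13 [174.0, 174.0, 168.0, 166.0, 170.0, 170.0, 170.0, 170.0, 175.0, 176.0]
216 open 0.92 before 0.06 now 0.05 [173.0, 175.0, 174.0, 171.0, 168.0, 171.0, 173.0, 174.0, 177.0, 177.0]
218 open 0.94 before 0.14 now 0.14 [173.0, 174.0, 172.0, 164.0, 161.0, 168.0, 173.0, 173.0, 175.0, 177.0]
220 open 0.92 before 0.14 now 0.16 [173.0, 174.0, 173.0, 164.0, 161.0, 168.0, 172.0, 173.0, 175.0, 177.0]
222 open 0.91 before 0.03 now 0.01 [173.0, 174.0, 175.0, 173.0, 171.0, 170.0, 171.0, 164.0, 154.0, 158.0]
224 open 0.2 before 0.04 now 0.03 [173.0, 175.0, 175.0, 172.0, 164.0, 159.0, 154.0, 123.0, 81.0, 81.0]
226 open 0.41 before -0.11 now -0.11 [173.0, 174.0, 175.0, 170.0, 159.0, 153.0, 149.0, 120.0, 82.0, 81.0]
228 open 0.77 before 0.07 now 0.07 [172.0, 172.0, 174.0, 172.0, 167.0, 165.0, 169.0, 164.0, 156.0, 155.0]
230 open 0.65 before 0.05 now 0.04 [172.0, 172.0, 173.0, 174.0, 172.0, 169.0, 168.0, 171.0, 172.0, 172.0]
```

View pics/tsz.png

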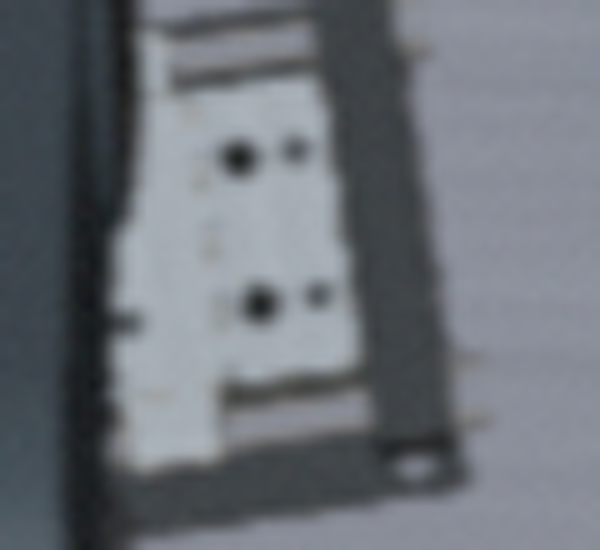

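View pics/ssz.png

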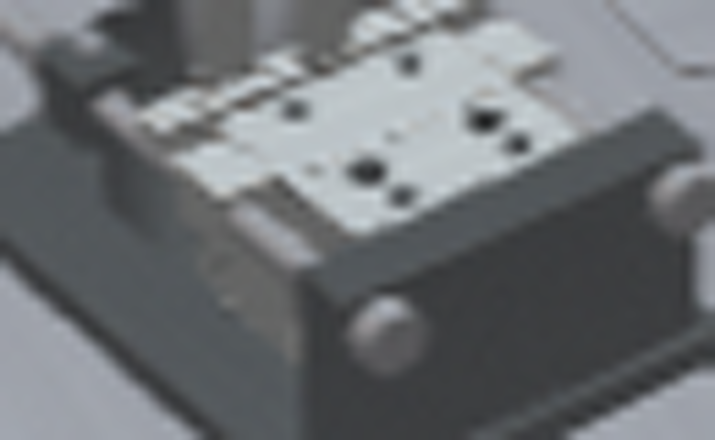

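View pics/s0z.png

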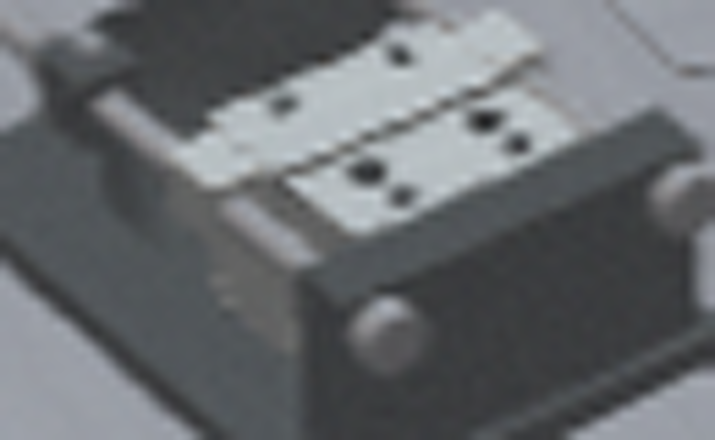

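```bash
python3 -c "
from h import *
robot.hand_in()
o=robot.get_obs();print(o['ft_force'].round(1),o['position'].round(4),o['time'],o['grip_width'])"
```

```text
the job is handed in; nothing more can be done
the job is handed in; nothing more can be done
```

The mould is closed and the job is handed in, with the gripper still holding the key and pressing it home at about 14–15 N. It took about 27 s of the 70 s allowed.

- **Plates:** I measured about 22.4 mm from the closed half to the foot of the crosshead, which calls for two plates. I hung plate_mid and then plate_near upright on the tie bars; plate_far stayed in the stand.
- **Key:** I lowered it along the sloping seat by feel. It stopped firm with its foot about 17 mm above the base plate. I had predicted about 20 mm; the difference amounts to less than 1 mm in my gap measurement. Going from about 7 N to 15 N lowered it only about 0.2 mm, and it did not move at all over the last few newtons.
- **Parting line:** the dark gap is gone in both the top and side views. A faint broken seam remains in the top view, with about 0–17% of the darkness it had when open. A further push did not change it, so I read it as edge shading, but the camera could not rule out a few tenths of a millimetre.
- **Other checks:** when I first pressed the key there was a sideways force of about 3 N. I eased it to about 1–2 N before handing in. I did not touch the other things on the bench.

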